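Walk the lab balance back to its bench stop and load the jar

ROBOT

A 7-joint arm with a two-finger parallel gripper is mounted at the origin on the work surface. World frame = base frame: x ahead of the robot, y to its left, z up, the work surface at z = 0. Lengths are in m, angles in rad, forces in N, time in s.
With the tool pointing down it reaches from about 0.4 to 0.85 m from the base axis. Payload 4.5 kg.
Tool frame: the origin (TCP) lies on the centre line of the jaws, within the pads' length; the fingertips stand 8 mm ahead of it and the grasp point (between the pads) lies 11 mm behind it; z points along the fingers, y is the direction in which the jaws open and shut (so a half turn about z gives the same grasp; the last joint's range is limited). The gripper opens to 85 mm and grips with 20 to 120 N. Pads are 22 mm wide; open, the fingers measure 114 mm over their backs; the gripper's body (76 mm by 85 mm) begins 54 mm behind the grasp point. The pads swing forward as they close: fully open they stand 13 mm farther back than shut.
Start: joints at [-1.294, 0.689, -0.195, 1.565, 0.157, 0.902, -0.215], TCP at [0.15, 0.607, 0.239] pointing down, gripper open.
Joint ranges: [-3.01, 3.01], [-0.46, 2.08], [-1.47, 1.51], [0.13, 2.56], [-1, 4.14], [0.04, 2.09], [-2.66, 2.66]. Speed limits (rad/s): [2.57, 2.57, 3.14, 3.14, 3.14, 3.14, 3.14].

INTERFACE

Orientations are given as a rotation vector (axis times angle).
In Python, from workcell import bot, viewer gives the robot as it stands.
- The arm moves only by the tool jog_arm, never from a script. Its arguments are lists of equal length, an entry for each row: "offset": the shift along the tool's x, y, z in cm, a list of three; "turn": the turn about the tool's z in degrees. In form: {"offset": [[x, y, z], ...], "turn": [turn, ...]}. A call has 1 to 12 rows; each row shifts and turns the commanded pose from where the row before left it, along the tool's axes as they then stand; what a row does not reach is not made up. A row lasts 1/10 s, in which the tool goes at most 50 mm and 8.59 degrees, less where a joint would pass 70% of its speed; a pose out of reach is approached as far as the arm can. A call is refused whole if a number of a shift passes 5 or a number of a turn 8.59, either way. A call with a gripper value outside its range is refused whole. "claw" is the closure, from -1 (fully open) to 1 (shut), so that 0 is half open, set as the call begins (left out, the last holds). The fingers move at their own pace and stop on an object; "force" is the grip in N (left out, the last holds). Time passes only in rows, so rows that do not move let the fingers close. It gives the time, the measured TCP pose, the force and the opening at its end, in the units of the state.
- bot.observe(): the state, without advancing time (a new reading comes with each control period).
- viewer.camera(name): name is "scene" or "side" or "wrist"; returns the picture (400x640x3 uint8, red, green, blue); there is no depth.
- viewer.calibration(name): a dict with "fovy" (degrees; the focal length in pixels is half the picture's height over the tangent of half this angle, whatever the lens; pixels are square), "cx", "cy" (the principal point, pixels), "D" ([k1, k2, p1, p2, k3] as OpenCV has them; the pictures are not rectified), "view" (4x4, takes a point from world to camera coordinates); the wrist camera has in their place "T_tool_cam" (4x4, takes a point from camera to tool coordinates, whose origin is the TCP and whose axes are the flange's). Camera axes: x right, y up, looking along -z (the intrinsics and any distortion apply to the point x, -y, -z); pixel columns grow to the right and rows downward; lengths in m; the calibration is good to about 2 mm. A picture is of the moment at which its call begins: read the wrist's pose just before it. calibration takes no time and is no camera call.
- bot.finish_job(): hands the job in, once; it reports no verdict.
Trained networks look in the newest picture that a camera, given by its name, has taken for a name from the list of things; names that differ only in an ending like _2 or _b are one class to them, and where a whole thing is asked for, a point or a joint stands for the part that bears it (a point fixed in the world has none). Each returns a list of dicts, best first, with "p" (0 to 1); they miss things now and then, are a little off and sometimes report something else, mostly with a low value. They report only what shows in the picture. A call takes as long as a camera call. They do not tell look-alikes from the thing itself.
- viewer.recognise(camera, thing): "at" ([column, row] in pixels, amid what is visible of it).
The state is a dict: "time": time; "joint_pos": joint angles; "qvel": joint speeds; "joint_efforts": joint torques, N m; "eef_pos": TCP position; "tcp_rot": TCP orientation; "ft_force": force on the tool from outside, world axes, zero at the start; "wrist_torque": the same for the moment, N m; "finger_gap": opening from 0.0 (shut) to 1.0 (fully open).
Only numpy, scipy, OpenCV 4.12 (cv2) and the standard library are available. Lean on these libraries where they do the work, as an engineer would, in place of code of your own. Each camera call takes 0.05 s, during which the arm holds its last target.

TASK

Walk the heavy laboratory balance forward, away from you, until its back is flush against the steel stop bar and it stands between the two black tape marks: push its front face beside the control panel at the left end first, then at the right end, and so on in turn, so that the left side and then the right side swings clearly ahead (10 to 25 degrees out of square, never more than 30), without touching the black panel, tipping or lifting the balance. Then pick up the small black-lidded amber jar and set it gently down upright in the middle of the weighing pan and let go. Leave the beaker, the bottle and the utensil pot where they stand.

Things in the scene. Friction and masses are not known exactly. Their poses are not given: they have to be found in the camera images.
- balance: White laboratory balance, 1.1 to 1.8 kg, too wide to grasp: housing 150 deep (x) x 200 wide (y), 8 to 56 mm high. Origin: centre of its underside; x runs from the front face with the panel (x = -75, robot side) to the back (+75), y to the left. Slides on 4 rubber feet at x = +-58, y = +-83 mm; pushed at one end it turns about the other end's feet. Friction coefficient 0.45 to 0.66.
- panel: Black control panel, fragile: 90 mm wide (centred), 40 mm high, standing 3 mm proud of the middle of the balance's front face. Origin: the panel's centre at the front face, 34 mm above the bench. It leaves 55 mm of bare face at each end to push on. Axes as the balance's. Push on the bare face at 35 to 50 mm height: lower pushes tend to wedge.
- pan (a point): Centre of the upper surface of the round steel weighing pan on the balance: 110 mm diameter, 72 mm above the bench, 12 mm behind the balance's middle (balance frame x = +12 mm). Fixed to the balance.
- back_left (a point): Back left vertical edge of the balance's housing (balance frame x = +75, y = +100 mm), 30 mm above the bench.
- back_right (a point): Back right vertical edge of the balance's housing (balance frame x = +75, y = -100 mm), 30 mm above the bench.
- stop: Steel stop bar fixed behind the balance, 300 mm long (y), 30 high, 22 thick. Origin: at bench height, middle of its robot-side face (the plane x = 0); x points away from the robot, y along the bar to the left. Two flat black tape strips, 10 mm wide, run from it towards the robot, centred at y = +140 and -140 mm.
- brace: Square steel plate (50 x 50 x 12 mm) fixed behind the middle of the stop, its x axis turned 45 degrees counter-clockwise from the stop's x. A reference only: the balance's x axis is 0.785 rad from this one when square; a larger angle means its left side is ahead, a smaller one its right side.
- jar_mid (a point): Amber jar with black lid, the smallest upright vessel: 50 mm diameter, 62 mm tall, 0.13 to 0.2 kg. The point is its centre, half-way up (31 mm above its foot). It stands on the bench.
- beaker: Open clear glass beaker, 68 mm diameter, 95 mm tall. Origin: centre of its foot. Bystander.
- bottle: Tall capped glass bottle, 64 mm diameter, 150 mm tall. Origin: centre of its foot. Bystander.
- pot: Steel utensil pot, 90 mm diameter, 110 mm tall, with spoons to 175 mm. Origin: centre of its foot. Bystander.
Not all that is in view belongs to the job. Several things look just like the part that bears jar_mid: the one meant starts farthest to the robot's right.

How it is judged:
By the outcome, as a careful person would: the job done as asked, in the order asked, and still so for the second after the job is handed in, with the robot touching nothing.
It also fails if it takes over 67 s, if anything falls off the work surface, if the arm or the gripper's body presses on something with over 40 N, if the wrist force passes 120 N, or if a joint passes its speed limit or range.

## Working session

There is one attempt and no reset: what is moved stays moved. The work goes in short steps, Python scripts to look and compute and a tool call to move; the robot and the scene stay as the last step left them, time stands still between calls to the robot, and variables do not carry over. Pictures are saved under pics/ and viewed, and the job is handed in when it is done.

Besides the shell and the picture viewer there is one more tool, called after "Request:" in YAML: its name, and indented under it one key for each argument. jog_arm: Moves the arm, as the interface text tells. Its arguments: {"type":"object","properties":{"offset":{"type":"array"},"turn":{"type":"array"},"claw":{"type":"number"},"force":{"type":"number"}},"required":["offset","turn"]}

```bash
mkdir -p pics; ls; cat > h.py <<'E'
import numpy as np, cv2
from workcell import bot, viewer
def snap(cam,name):
    im=viewer.camera(cam); cv2.imwrite(f'pics/{name}.png',im[:,:,::-1]); return im
E
python3 - <<'E'
from h import *
s=bot.observe(); print(s)
for c in ['scene','side','wrist']:
    snap(c,c+'0'); print(c,viewer.calibration(c))
for c in ['scene','side']:
    for t in ['balance','panel','pan','back_left','back_right','stop','brace','jar_mid','beaker','bottle','pot']:
        print(c,t,[(np.round(d['at']).tolist(),round(d['p'],2)) for d in viewer.recognise(c,t)])
print(bot.observe()['time'])
E
```

```text
pics
{'time': 0.0, 'joint_pos': array([-1.29417748,  0.68998129, -0.19450754,  1.56639879,  0.15728617,
        0.902488  , -0.21512802]), 'qvel': array([ 2.47388162e-03, -6.02391052e-04,  1.06694768e-03,  1.25218992e-03,
        2.24708604e-03,  2.12482668e-05,  1.19351955e-03]), 'joint_efforts': array([-1.25042770e-04, -5.39595044e+01, -1.26662191e+00, -1.58548629e+01,
        9.07303736e-03,  9.28064925e-03, -1.01501595e-05]), 'eef_pos': array([0.15016557, 0.60601206, 0.23847096]), 'tcp_rot': array([-3.80393403e-01, -3.11837879e+00,  2.95739704e-03]), 'ft_force': array([ 0.26931011, -0.72054968, -0.13019178]), 'wrist_torque': array([ 0.00017383, -0.01859364,  0.01491409]), 'finger_gap': 0.9976009386333593}
scene {'fovy': 44.39103963429694, 'cx': 318.84901698754936, 'cy': 196.98781503326504, 'D': array([-0.00397368,  0.        ,  0.        ,  0.        ,  0.        ]), 'view': array([[ 0.47644179,  0.87914605, -0.01026865, -0.33697008],
       [-0.75665387,  0.41595074,  0.50444019,  0.40022714],
       [ 0.44774786, -0.23256658,  0.86338557, -1.71285518],
       [ 0.        ,  0. 
[... 1332 characters left out ...]
.0], 0.68), ([178.0, 215.0], 0.64)]
scene beaker [([188.0, 268.0], 0.87)]
scene bottle [([371.0, 138.0], 0.81)]
scene pot [([442.0, 135.0], 0.78), ([287.0, 216.0], 0.33)]
side balance [([331.0, 236.0], 0.79), ([307.0, 234.0], 0.2)]
side panel [([306.0, 234.0], 0.39)]
side pan [([333.0, 233.0], 0.76), ([396.0, 242.0], 0.46)]
side back_left [([333.0, 239.0], 0.72)]
side back_right [([332.0, 236.0], 0.74)]
side stop [([396.0, 241.0], 0.61)]
side brace [([401.0, 236.0], 0.77)]
side jar_mid [([295.0, 288.0], 0.83), ([286.0, 321.0], 0.82), ([255.0, 300.0], 0.64)]
side beaker [([363.0, 318.0], 0.56), ([334.0, 236.0], 0.36)]
side bottle [([289.0, 159.0], 0.71)]
side pot [([309.0, 129.0], 0.88)]
1.25
```

View pictures.

View pics/scene0.png

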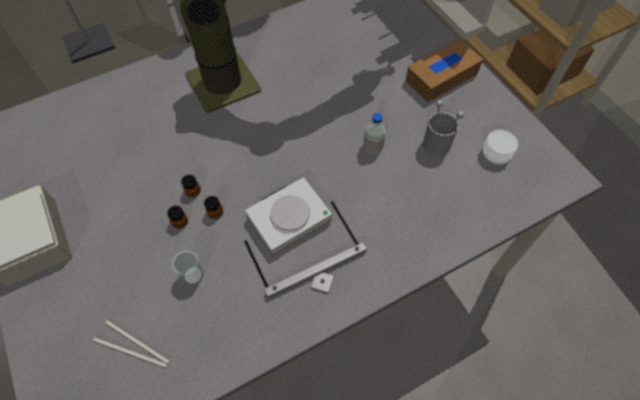

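View pics/side0.png

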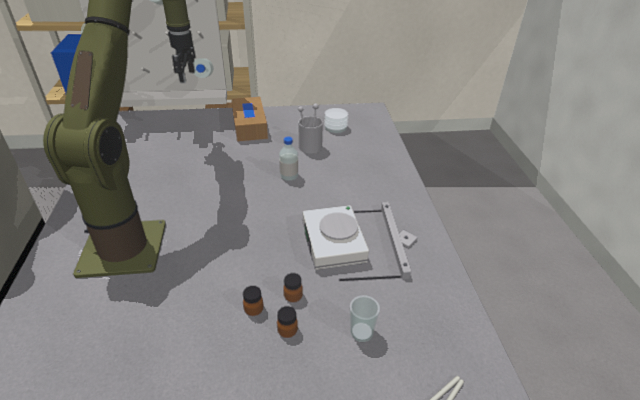

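View pics/wrist0.png

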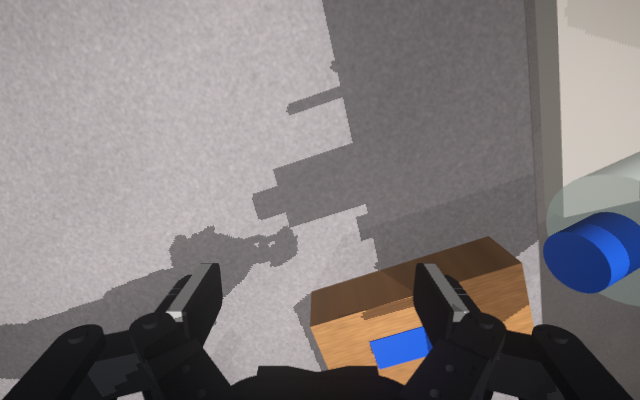

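```bash
cat >> h.py <<'E'
def cal(c):
    k=viewer.calibration(c); f=200/np.tan(np.radians(k['fovy'])/2)
    K=np.array([[f,0,k['cx']],[0,f,k['cy']],[0,0,1.]]); return k,K
def view_of(c,s=None):
    k,K=cal(c)
    if c!='wrist': V=k['view']
    else:
        T=np.eye(4); T[:3,:3]=cv2.Rodrigues(np.array(s['tcp_rot'],float))[0]; T[:3,3]=s['eef_pos']
        V=np.linalg.inv(T@k['T_tool_cam'])
    return V,K,k['D']
def proj(c,P,s=None):
    V,K,D=view_of(c,s)
    P=np.asarray(P,float).reshape(-1,3)
    F=np.diag([1,-1,-1.])
    R=F@V[:3,:3]; t=F@V[:3,3]
    return cv2.projectPoints(P,cv2.Rodrigues(R)[0],t,K,D)[0].reshape(-1,2)
def ray(c,px,s=None):
    V,K,D=view_of(c,s)
    u=cv2.undistortPoints(np.array(px,float).reshape(-1,1,2),K,D).reshape(-1,2)
    d=np.c_[u[:,0],-u[:,1],-np.ones(len(u))]@V[:3,:3]
    o=-V[:3,:3].T@V[:3,3]
    return o,d
def atz(c,px,z,s=None):
    o,d=ray(c,px,s); return o+d*((z-o[2])/d[:,2])[:,None]
def tri(obs,s=None):
    A=np.zeros((3,3));b=np.zeros(3)
    for c,p in obs:
        o,d=ray(c,p,s); d=d[0]/np.linalg.norm(d[0]); M=np.eye(3)-np.outer(d,d); A+=M;b+=M@o
    return np.linalg.solve(A,b)
def crop(im,x0,y0,x1,y1,k,name):
    cv2.imwrite(f'pics/{name}.png',cv2.resize(im[y0:y1,x0:x1,::-1] if im.ndim==3 else im,None,fx=k,fy=k,interpolation=cv2.INTER_CUBIC))
E
python3 - <<'E'
from h import *
a=cv2.imread('pics/scene0.png')[:,:,::-1]; b=cv2.imread('pics/side0.png')[:,:,::-1]
crop(a,235,170,375,300,5,'sc_crop0'); crop(b,295,190,425,290,6,'si_crop0')
for p,q in [((190,185),(254,300)),((213,207),(293,288)),((178,216),(287,322))]:
    print(atz('scene',[p],.031),atz('side',[q],.031),tri([('scene',p),('side',q)]))
for c,p in [('scene',[188,268]),('side',[363,318]),('scene',[371,138]),('side',[289,159]),('scene',[440,135]),('side',[310,130])]: print(c,p,atz(c,[p],.05))
E
```

```text
[[ 0.36394738 -0.25160456  0.031     ]] [[ 0.36914648 -0.25056487  0.031     ]] [ 0.36833004 -0.25247845  0.03503433]
[[ 0.46726097 -0.21982475  0.031     ]] [[ 0.46731733 -0.22220526  0.031     ]] [ 0.46691571 -0.22015089  0.02935593]
[[ 0.44621545 -0.31978311  0.031     ]] [[ 0.44641899 -0.32417926  0.031     ]] [ 0.44553462 -0.32065973  0.02787278]
scene [188, 268] [[ 0.6205914  -0.35043904  0.05      ]]
side [363, 318] [[ 0.62354694 -0.34539012  0.05      ]]
scene [371, 138] [[0.48729329 0.30402027 0.05      ]]
side [289, 159] [[0.49145661 0.34460584 0.05      ]]
scene [440, 135] [[0.58100996 0.49794799 0.05      ]]
side [310, 130] [[0.58394801 0.53986116 0.05      ]]
```

View pics/sc_crop0.png

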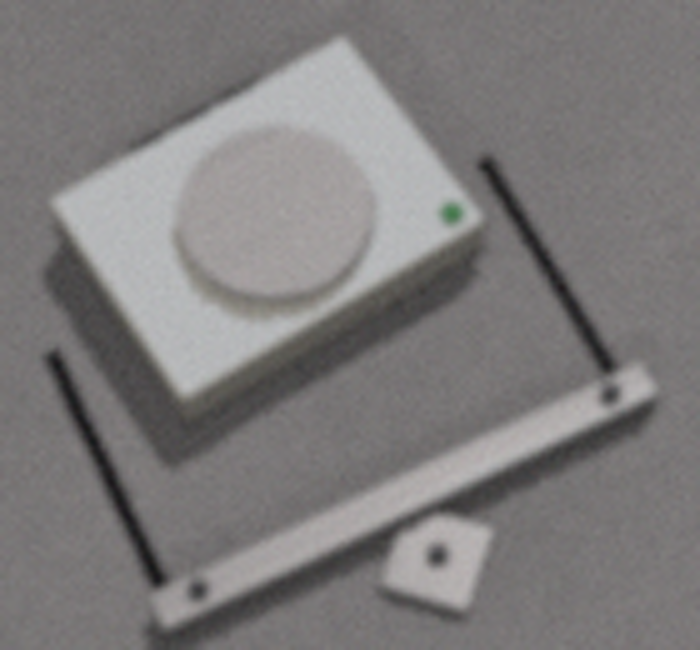

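View pics/si_crop0.png

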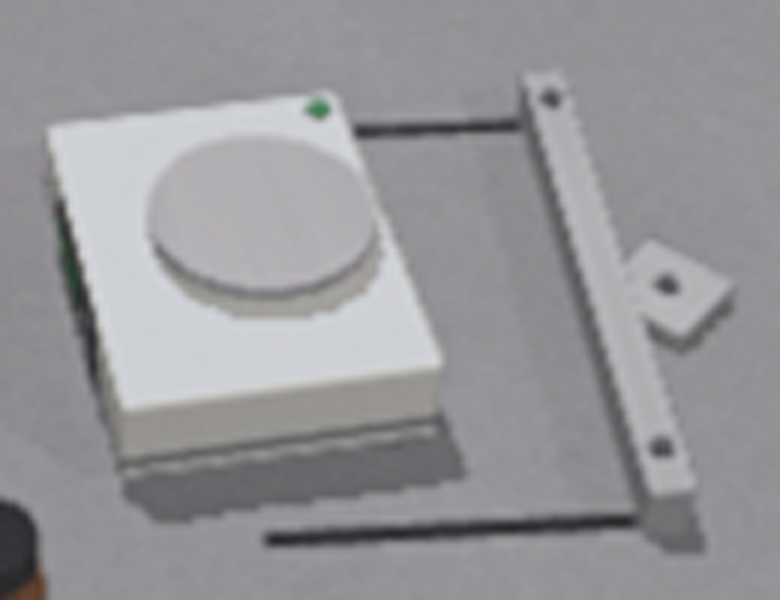

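```bash
cat >> h.py <<'E'
from scipy.optimize import least_squares
def R2(a): return np.array([[np.cos(a),-np.sin(a)],[np.sin(a),np.cos(a)]])
def place(p,L):
    L=np.asarray(L,float); return np.c_[L[:,:2]@R2(p[2]).T+p[:2],L[:,2]]
TOP=np.array([[-.075,.1,.056],[.075,.1,.056],[.075,-.1,.056],[-.075,-.1,.056]])  # FL BL BR FR
STOP=np.array([[0,.15,.03],[.022,.15,.03],[.022,-.15,.03],[0,-.15,.03]]) # nl fl fr nr
def fit(L,obs,p0,s=None):
    # obs: list (cam, idx, px)
    def r(p):
        W=place(p,L); return np.concatenate([(proj(c,W[i],s)[0]-px) for c,i,px in obs])
    q=least_squares(r,p0,loss='soft_l1',f_scale=1.); return q.x,np.round(r(q.x).reshape(-1,2),1).tolist()
E
python3 - <<'E'
from h import *
sc=lambda u,v:np.array([235+u/5,170+v/5]); si=lambda u,v:np.array([295+u/6,190+v/6])
ob=[('scene',i,sc(*p)) for i,p in enumerate([(343,38),(482,218),(185,402),(53,203)])]; ob2=[('side',i,si(*p)) for i,p in enumerate([(50,130),(338,97),(441,367),(122,410)])]
os_=[('scene',i,sc(*p)) for i,p in enumerate([(638,365),(657,395),(165,630),(152,595)])]; os2=[('side',i,si(*p)) for i,p in enumerate([(525,78),(562,72),(692,487),(650,495)])]
for nm,L,o in [('bal',TOP,[ob,ob2,ob+ob2]),('stop',STOP,[os_,os2,os_+os2])]:
    for x in o:
        p,r=fit(L,x,[.6,0,0]); print(nm,np.round(p,4),np.degrees(p[2]),r)
a=cv2.imread('pics/scene0.png')[:,:,::-1]; b=cv2.imread('pics/side0.png')[:,:,::-1]
i1=cv2.resize(a[165:235,160:235,::-1],None,fx=5,fy=5,interpolation=cv2.INTER_CUBIC)
cv2.imwrite('pics/jars.png',i1)
E
```

```text
bal [ 0.6013 -0.0397  0.0973] 5.576978969674813 [[-0.0, -0.7], [1.2, 0.3], [-0.0, 0.2], [-1.1, -0.1]]
bal [ 0.5978 -0.0436  0.0778] 4.458398153686949 [[-0.5, -0.7], [0.1, -0.5], [0.9, 0.5], [-0.4, 0.3]]
bal [ 0.5995 -0.0413  0.0876] 5.0213536401937855 [[-0.4, -0.8], [0.4, 0.4], [-1.2, -0.2], [-1.8, -0.7], [-0.3, -1.0], [0.2, -1.1], [1.6, -0.4], [0.6, -0.2]]
stop [ 0.7692 -0.0452 -0.0302] -1.729025183910895 [[0.6, -0.6], [0.7, -0.1], [-0.3, 0.3], [-1.1, 0.2]]
stop [ 0.7663 -0.0472 -0.037 ] -2.118152420301254 [[-0.4, -1.0], [0.3, -0.3], [0.6, 0.9], [-0.5, -0.0]]
stop [ 0.768  -0.0458 -0.0334] -1.9129009614780774 [[0.3, -0.7], [0.3, -0.2], [-0.8, -0.1], [-1.5, -0.3], [-0.1, -1.3], [0.5, -0.6], [1.3, 0.5], [0.2, -0.5]]
```

View pics/jars.png

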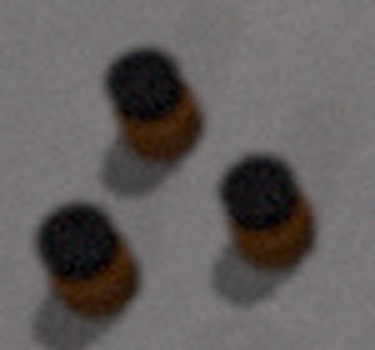

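```bash
cat >> h.py <<'E'
def pose(s=None):
    s=s or bot.observe(); R=cv2.Rodrigues(np.array(s['tcp_rot'],float))[0]
    return np.array([*s['eef_pos'],np.degrees(np.arctan2(R[1,0],R[0,0]))]),R
def plan(wps,start=None):
    """wps: list of (x,y,z,yawdeg of tool x,nrows). Assumes tool down. prints rounded rows"""
    p=pose()[0] if start is None else np.array(start,float)
    off=[];turn=[]
    goal0=p.copy(); cur=p.copy()
    for w in wps:
        g=np.array(w[:4],float); n=w[4]
        for k in range(1,n+1):
            t=goal0+(g-goal0)*k/n; t[3]=goal0[3]+((g[3]-goal0[3]+180)%360-180)*k/n
            a=np.radians(cur[3]); X=np.array([np.cos(a),np.sin(a)]); Y=np.array([np.sin(a),-np.cos(a)])
            d=(t-cur)[:2]
            o=np.round(np.array([d@X,d@Y,-(t-cur)[2]])*100,1); tr=np.round(-(((t-cur)[3]+180)%360-180),0)
            cur[:2]+=(o[0]*X+o[1]*Y)/100; cur[2]-=o[2]/100; cur[3]-=tr
            off.append(o.tolist()); turn.append(float(tr))
        goal0=t.copy()
    for i in range(0,len(off),12): print('offset',off[i:i+12],'turn',turn[i:i+12])
    print('end',np.round(cur,4)); return cur
E
python3 - <<'E'
from h import *
p,R=pose(); print(p,np.round(R,3))
plan([(.47,.035,.2,185,18),(.478,.03,.12,185,4)])
E
```

```text
[1.50227602e-01 6.06697074e-01 2.39312030e-01 1.66087774e+02] [[-0.971  0.24  -0.   ]
 [ 0.24   0.971  0.   ]
 [ 0.     0.    -1.   ]]
offset [[-2.5, -2.7, 0.2], [-2.4, -2.7, 0.2], [-2.4, -2.7, 0.3], [-2.4, -2.8, 0.2], [-2.3, -2.8, 0.2], [-2.2, -2.9, 0.2], [-2.2, -2.9, 0.2], [-2.2, -2.9, 0.2], [-2.1, -3.0, 0.3], [-2.0, -3.0, 0.2], [-1.9, -3.1, 0.2], [-1.9, -3.1, 0.2]] turn [-1.0, -1.0, -1.0, -1.0, -1.0, -1.0, -1.0, -1.0, -1.0, -2.0, -1.0, -1.0]
offset [[-1.8, -3.1, 0.2], [-1.8, -3.2, 0.3], [-1.7, -3.2, 0.2], [-1.7, -3.3, 0.2], [-1.6, -3.2, 0.2], [-1.5, -3.3, 0.2], [-0.2, -0.2, 2.0], [-0.2, -0.1, 2.0], [-0.2, -0.2, 2.0], [-0.2, -0.1, 2.0]] turn [-1.0, -1.0, -1.0, -1.0, -1.0, -1.0, 0.0, 0.0, 0.0, 0.0]
end [4.781000e-01 3.000000e-02 1.203000e-01 1.850878e+02]
```

Request:
jog_arm:
  offset:
    - [-2.5, -2.7, 0.2]
    - [-2.4, -2.7, 0.2]
    - [-2.4, -2.7, 0.3]
    - [-2.4, -2.8, 0.2]
    - [-2.3, -2.8, 0.2]
    - [-2.2, -2.9, 0.2]
    - [-2.2, -2.9, 0.2]
    - [-2.2, -2.9, 0.2]
    - [-2.1, -3.0, 0.3]
    - [-2.0, -3.0, 0.2]
    - [-1.9, -3.1, 0.2]
    - [-1.9, -3.1, 0.2]
  turn: [-1, -1, -1, -1, -1, -1, -1, -1, -1, -2, -1, -1]
  claw: 1
  force: 30

```text
time: 2.45
eef_pos: [0.3641, 0.2243, 0.2134]
tcp_rot: [0.023, 3.141, 0.001]
ft_force: [1.2, -0.4, 0.1]
finger_gap: 0.004
```

Request:
jog_arm:
  offset:
    - [-1.8, -3.1, 0.2]
    - [-1.8, -3.2, 0.3]
    - [-1.7, -3.2, 0.2]
    - [-1.7, -3.3, 0.2]
    - [-1.6, -3.2, 0.2]
    - [-1.5, -3.3, 0.2]
    - [-0.2, -0.2, 2.0]
    - [-0.2, -0.1, 2.0]
    - [-0.2, -0.2, 2.0]
    - [-0.2, -0.1, 2.0]
    - [0, 0, 0]
    - [0, 0, 0]
  turn: [-1, -1, -1, -1, -1, -1, 0, 0, 0, 0, 0, 0]

```text
time: 3.65
eef_pos: [0.4782, 0.0302, 0.1205]
tcp_rot: [0.14, -3.138, -0.0]
ft_force: [0.4, -0.1, 1.0]
finger_gap: -0.001
```

```bash
python3 - <<'E'
from h import *
print(pose()[0])
a=snap('wrist','w1'); b=snap('side','s1'); crop(b,260,150,420,290,5,'s1c')
E
```

```text
[ 4.78243620e-01  3.01627864e-02  1.20468066e-01 -1.74897801e+02]
```

View pics/w1.png

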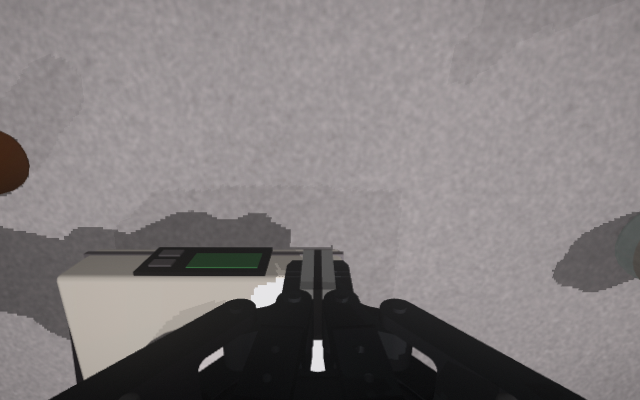

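View pics/s1c.png

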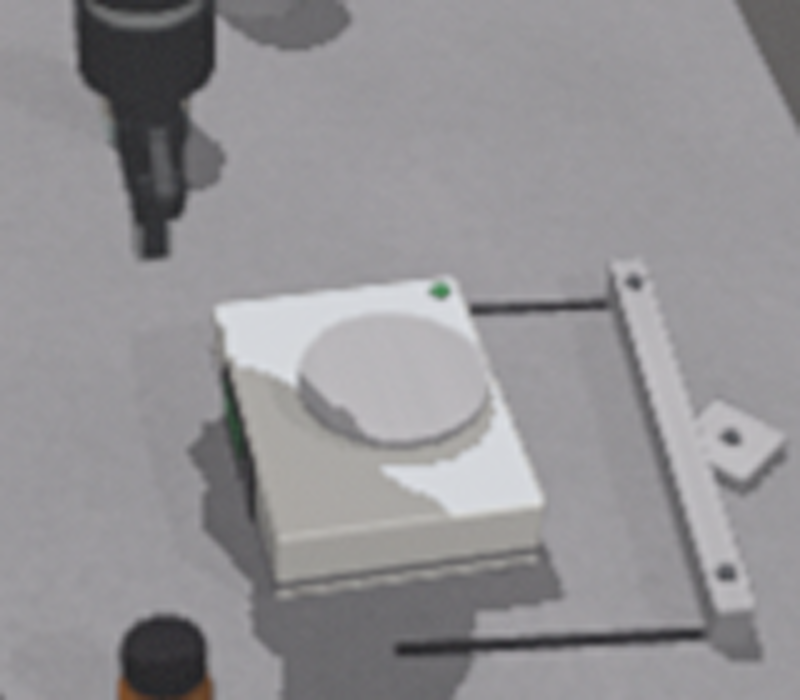

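```bash
python3 - <<'E'
from h import *
s=bot.observe()
B=[.5995,-.0413,.0876]
L=np.r_[TOP[[0,3]],[[-.078,.045,.054],[-.078,-.045,.054],[-.078,.045,.014],[-.075,.1,.008],[-.075,-.1,.008]]]
print(np.round(proj('wrist',place(B,L),s),0))
for z in [.1,.105,.11,.115,.12]: print(z,proj('side',[s['eef_pos'][0],s['eef_pos'][1],z]))
for d in [0,.004,.008,.012]: print(proj('wrist',[[s['eef_pos'][0],s['eef_pos'][1],s['eef_pos'][2]-d],[s['eef_pos'][0]+.011,s['eef_pos'][1],s['eef_pos'][2]-d]],s))
E
```

```text
[[346. 278.]
 [ 54. 277.]
 [265. 273.]
 [134. 272.]
 [272. 248.]
 [341. 248.]
 [ 97. 247.]]
0.1 [[290.68442781 204.47735698]]
0.105 [[290.64537394 203.12853441]]
0.11 [[290.60611548 201.77333372]]
0.115 [[290.56665074 200.41170712]]
0.12 [[290.52697804 199.04360631]]
[[319.86574118 275.59044684]
 [317.70931479 296.41866749]]
[[319.79795141 271.2629754 ]
 [317.69473046 291.68505068]]
[[319.73339568 267.1423731 ]
 [317.68082707 287.17267863]]
[[319.67184875 263.21420374]
 [317.66755824 282.8664622 ]]
```

```bash
cat >> h.py <<'E'
def bw(B,l,yaw=True):
    """tool pose (x,y,yawdeg) for body-frame local xy, tool x opposite balance x"""
    q=R2(B[2])@np.array(l)+B[:2]; return q[0],q[1],180+np.degrees(B[2])
def swing(B,piv,dth):
    c=R2(B[2])@np.array(piv)+B[:2]; R=R2(np.radians(dth))
    q=R@(np.array(B[:2])-c)+c; return [q[0],q[1],B[2]+np.radians(dth)]
E
python3 - <<'E'
from h import *
B=[.5995,-.0413,.0876]
w=[]
def add(B,l,z,n): x,y,a=bw(B,l); w.append((x,y,z,a,n))
add(B,(-.112,.078),.085,2); add(B,(-.112,.078),.045,2); add(B,(-.09,.078),.045,3)
for d in range(2,16,2):
    add(swing(B,(0,-.083),-d),(-.086,.078),.045,1)
plan(w)
E
```

```text
offset [[-0.1, -0.2, 1.8], [-0.1, -0.2, 1.8], [-0.0, 0.0, 2.0], [-0.0, 0.0, 2.0], [-0.7, 0.0, 0.0], [-0.8, 0.0, 0.0], [-0.7, 0.0, 0.0], [-1.0, 0.3, 0.0], [-0.5, 0.3, 0.0], [-0.6, 0.3, 0.0], [-0.6, 0.3, 0.0], [-0.5, 0.3, 0.0]] turn [0.0, 0.0, 0.0, 0.0, 0.0, 0.0, 0.0, 2.0, 2.0, 2.0, 2.0, 2.0]
offset [[-0.6, 0.3, 0.0], [-0.6, 0.2, 0.0]] turn [2.0, 2.0]
end [ 5.471000e-01  4.800000e-02  4.520000e-02 -1.889069e+02]
```

Request:
jog_arm:
  offset:
    - [-0.1, -0.2, 1.8]
    - [-0.1, -0.2, 1.8]
    - [0, 0, 2.0]
    - [0, 0, 2.0]
    - [-0.7, 0, 0]
    - [-0.8, 0, 0]
    - [-0.7, 0, 0]
    - [-0.6, 0.2, 0]
    - [-0.5, 0.3, 0]
    - [-0.6, 0.3, 0]
    - [-0.6, 0.3, 0]
    - [-0.5, 0.3, 0]
  turn: [0, 0, 0, 0, 0, 0, 0, 2, 2, 2, 2, 2]

```text
time: 4.95
eef_pos: [0.5239, 0.0407, 0.0447]
tcp_rot: [-0.139, -3.126, 0.008]
ft_force: [-11.3, -1.9, 7.7]
finger_gap: 0.003
```

```bash
python3 - <<'E'
from h import *
print(pose()[0])
a=snap('wrist','w2'); b=snap('side','s2'); c=snap('scene','c2'); crop(b,280,160,420,280,5,'s2c'); crop(c,235,170,375,300,5,'c2c')
E
```

```text
[5.23893396e-01 4.07477950e-02 4.47336559e-02 1.74919517e+02]
```

View pics/w2.png

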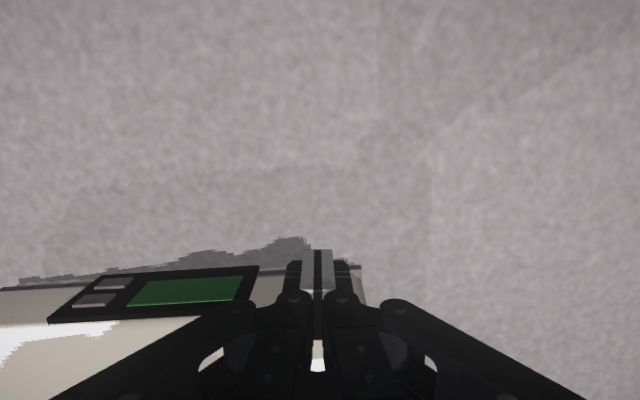

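View pics/s2c.png

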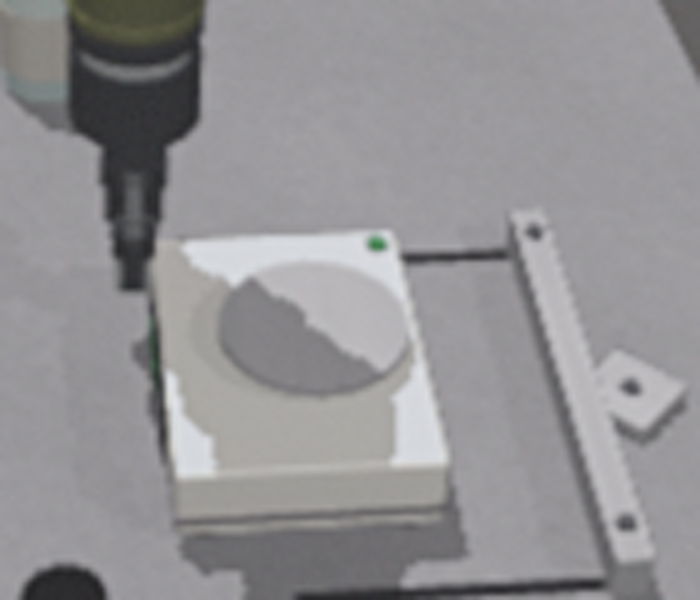

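View pics/c2c.png

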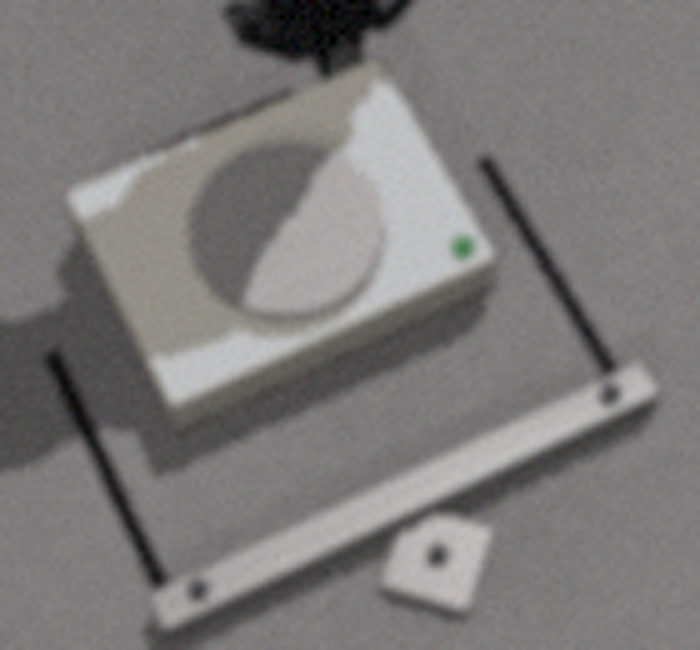

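```bash
cat >> h.py <<'E'
STOPP=np.array([.768,-.0458,-.0334])
def report(p):
    d=R2(-STOPP[2])@(np.array(p[:2])-STOPP[:2]); rel=np.degrees(p[2]-STOPP[2])
    W=place(p,TOP[1:3])[:,:2]; q=(W-STOPP[:2])@R2(STOPP[2])
    print('bal',np.round(p,4),'rel %.1f deg'%rel,'ctr in stop',np.round(d*1000,1),'BL',np.round(q[0]*1000,1),'BR',np.round(q[1]*1000,1))
def fitb(sc_pts,si_pts,sc0,si0,k,k2=None,p0=(.62,-.04,0)):
    k2=k2 or k
    o=[('scene',i,np.array(sc0)+np.array(p)/k) for i,p in sc_pts.items()]
    o2=[('side',i,np.array(si0)+np.array(p)/k2) for i,p in si_pts.items()]
    for x in (o,o2,o+o2):
        if len(x)>1: p,r=fit(TOP,x,p0); report(p); print('   ',r)
    return p
E
python3 - <<'E'
from h import *
report([.5995,-.0413,.0876])
fitb({0:(378,62),1:(493,255),2:(178,405),3:(68,197)},{1:(393,232),2:(448,462),3:(178,480)},(235,170),(280,160),5)
E
```

```text
bal [ 0.5995 -0.0413  0.0876] rel 6.9 deg ctr in stop [-168.6   -1.1] BL [-106.2  107.2] BR [-82.  -91.3]
bal [ 0.6134 -0.037  -0.0137] rel 1.1 deg ctr in stop [-154.8    3.7] BL [-81.8 105.1] BR [-77.9 -94.8]
    [[0.0, -1.3], [1.6, 0.2], [-0.4, 1.0], [-0.6, -0.3]]
bal [ 0.6089 -0.0405 -0.0183] rel 0.9 deg ctr in stop [-159.2    0. ] BL [-85.7 101.1] BR [-82.7 -98.9]
    [[-0.1, -0.4], [0.8, 0.3], [-0.6, -0.1]]
bal [ 0.6111 -0.0381 -0.0207] rel 0.7 deg ctr in stop [-157.1    2.4] BL [-83.4 103.4] BR [-80.8 -96.6]
    [[-0.4, -1.6], [0.7, 0.0], [-1.5, 0.4], [-1.2, -1.0], [0.5, -0.9], [1.3, -0.3], [0.1, -0.8]]
```

```bash
python3 - <<'E'
from h import *
B=[.611,-.0383,-.0200]
w=[]
for i,d in enumerate(range(2,18,2)):
    x,y,a=bw(swing(B,(0,-.09),-d),(-.087,.077)); w.append((x,y,.045,174.9-(i+1)*1.5,1))
plan(w)
E
```

```text
offset [[-0.5, 0.2, -0.0], [-0.6, 0.3, -0.0], [-0.6, 0.3, -0.0], [-0.5, 0.4, -0.0], [-0.6, 0.3, -0.0], [-0.6, 0.3, -0.0], [-0.6, 0.3, -0.0], [-0.6, 0.3, -0.0]] turn [2.0, 1.0, 2.0, 1.0, 2.0, 1.0, 2.0, 1.0]
end [5.756000e-01 5.690000e-02 4.480000e-02 1.630161e+02]
```

Request:
jog_arm:
  offset:
    - [-0.5, 0.2, 0]
    - [-0.6, 0.3, 0]
    - [-0.6, 0.3, 0]
    - [-0.5, 0.4, 0]
    - [-0.6, 0.3, 0]
    - [-0.6, 0.3, 0]
    - [-0.6, 0.3, 0]
    - [-0.6, 0.3, 0]
  turn: [2, 1, 2, 1, 2, 1, 2, 1]

```text
time: 5.9
eef_pos: [0.5739, 0.0583, 0.0448]
tcp_rot: [-0.462, -3.096, 0.004]
ft_force: [-12.0, 1.9, 7.8]
finger_gap: 0.002
```

```bash
python3 - <<'E'
from h import *
print(pose()[0])
a=snap('wrist','w3'); b=snap('side','s3'); c=snap('scene','c3'); crop(b,280,160,420,280,5,'s3c'); crop(c,235,170,375,300,5,'c3c')
E
```

```text
[5.73896767e-01 5.82546926e-02 4.47971450e-02 1.63022721e+02]
```

View pics/w3.png

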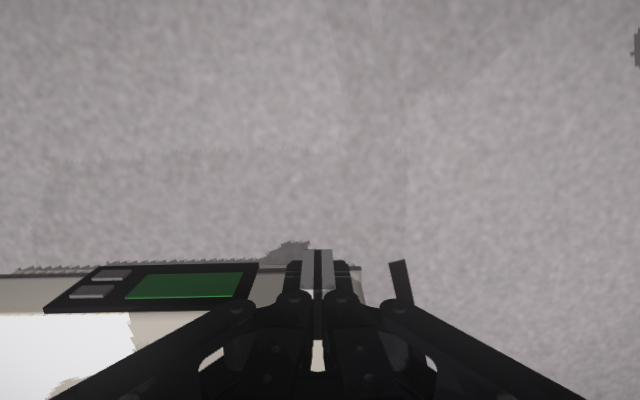

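View pics/s3c.png

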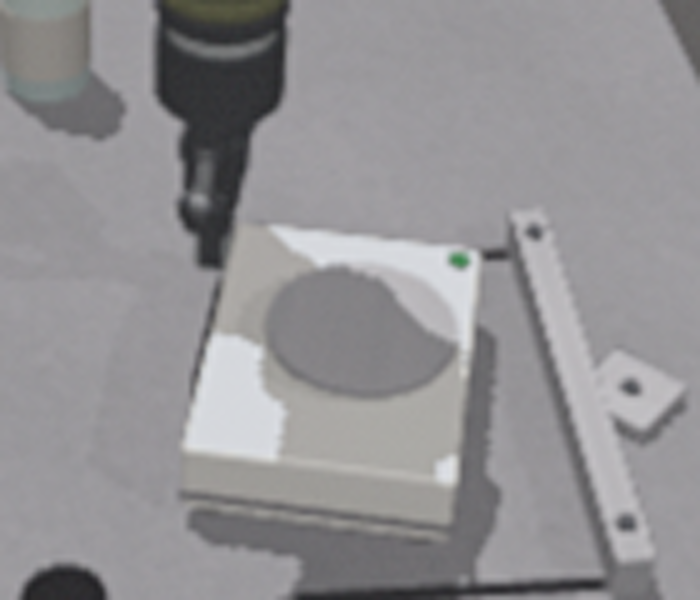

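View pics/c3c.png

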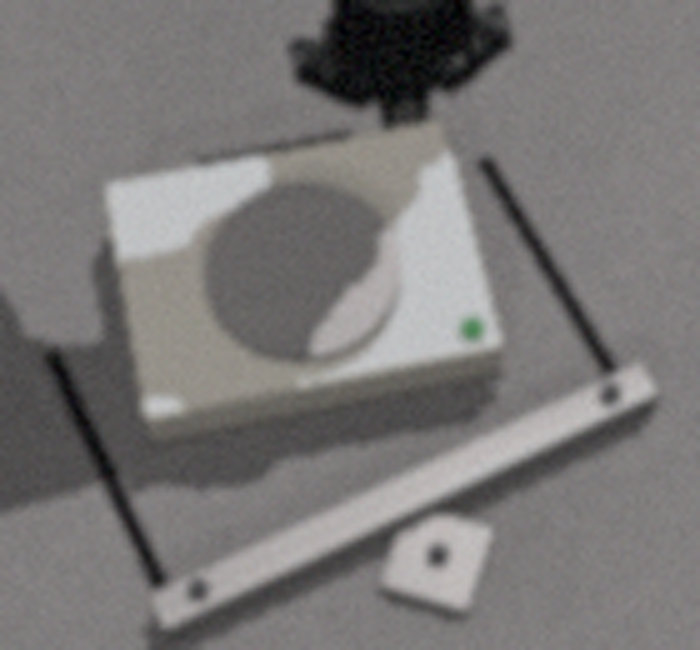

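```bash
python3 - <<'E'
from h import *
p=fitb({0:(443,120),1:(500,345),2:(147,420),3:(107,185)},{0:(238,222),1:(481,247),2:(457,487),3:(183,450)},(235,170),(280,160),5,p0=(.63,-.04,-.28))
q=pose()[0]; print((q[:2]-p[:2])@R2(p[2]))
for d in ['c3','s3']: pass
E
```

```text
bal [ 0.6401 -0.0387 -0.279 ] rel -14.1 deg ctr in stop [-128.1    2.8] BL [-31.   81.5] BR [ -79.6 -112.5]
    [[0.4, -0.6], [1.1, 0.4], [-0.5, 0.2], [-0.9, -0.2]]
bal [ 0.6373 -0.0414 -0.2744] rel -13.8 deg ctr in stop [-130.8    0. ] BL [-34.1  79.3] BR [ -81.8 -115. ]
    [[-0.3, -0.1], [0.3, 0.6], [0.3, -0.4], [-0.3, -0.0]]
bal [ 0.6386 -0.0397 -0.277 ] rel -14.0 deg ctr in stop [-129.5    1.8] BL [-32.6  80.7] BR [ -80.9 -113.4]
    [[-0.2, -0.9], [0.6, -0.0], [-1.0, -0.0], [-1.5, -0.4], [0.1, -0.5], [0.7, 0.3], [0.6, -0.8], [0.1, -0.6]]
[-0.08648869  0.07773563]
```

```bash
python3 - <<'E'
from h import *
B=[.6386,-.0397,-.277]
w=[]
def add(B,l,n,a=None): x,y,a0=bw(B,l); w.append((x,y,.045,a or a0,n))
add(B,(-.12,.078),3); add(B,(-.12,-.083),6); add(B,(-.089,-.083),3)
e=plan(w)
w=[]
for d in range(2,16,2):
    add(swing(B,(0,.07),d),(-.086,-.083),1)
print(w); plan(w,e)
E
```

```text
offset [[1.1, -0.0, -0.0], [1.1, -0.0, -0.0], [1.2, -0.0, -0.0], [-0.1, -2.7, -0.0], [0.0, -2.7, -0.0], [0.0, -2.7, -0.0], [0.0, -2.6, -0.0], [0.0, -2.7, -0.0], [0.0, -2.7, -0.0], [-1.0, -0.0, -0.0], [-1.0, -0.0, -0.0], [-1.1, -0.0, -0.0]] turn [-0.0, -1.0, -0.0, -0.0, -0.0, -0.0, -0.0, -0.0, -0.0, -0.0, -0.0, -0.0]
end [ 5.307000e-01 -9.520000e-02  4.480000e-02  1.640676e+02]
[(np.float64(0.5375713644779545), np.float64(-0.10028938314182245), 0.045, np.float64(166.12906907487618), 1), (np.float64(0.5421089481507522), np.float64(-0.1044053862717863), 0.045, np.float64(168.12906907487618), 1), (np.float64(0.5467874140878395), np.float64(-0.10836052265742796), 0.045, np.float64(170.12906907487618), 1), (np.float64(0.5516010622991343), np.float64(-0.11214997357430355), 0.045, np.float64(172.12906907487618), 1), (np.float64(0.5565440280957772), np.float64(-0.115769122160191), 0.045, np.float64(174.12906907487618), 1), (np.float64(0.5616102892353502), np.float64(-0.11921355904002558), 0.045, np.float64(176.12906907487618), 1), (np.float64(0.5667936732590525), np.float64(-0.12247908769804398), 0.045, np.float64(178.12906907487618), 1)]
offset [[-0.8, -0.3, -0.0], [-0.5, -0.3, -0.0], [-0.6, -0.3, -0.0], [-0.5, -0.3, -0.0], [-0.6, -0.3, -0.0], [-0.5, -0.3, -0.0], [-0.5, -0.2, -0.0]] turn [-2.0, -2.0, -2.0, -2.0, -2.0, -2.0, -2.0]
end [ 5.664000e-01 -1.220000e-01  4.480000e-02  1.780676e+02]
```

Request:
jog_arm:
  offset:
    - [1.1, 0, 0]
    - [1.1, 0, 0]
    - [1.2, 0, 0]
    - [-0.1, -2.7, 0]
    - [0, -2.7, 0]
    - [0, -2.7, 0]
    - [0, -2.6, 0]
    - [0, -2.7, 0]
    - [0, -2.7, 0]
    - [-1.0, 0, 0]
    - [-1.0, 0, 0]
    - [-1.1, 0, 0]
  turn: [0, -1, 0, 0, 0, 0, 0, 0, 0, 0, 0, 0]

```text
time: 7.25
eef_pos: [0.5339, -0.096, 0.0451]
tcp_rot: [-0.437, -3.11, -0.0]
ft_force: [-11.1, 1.5, 8.4]
finger_gap: 0.002
```

```bash
python3 - <<'E'
from h import *
print(pose()[0],bot.observe()['ft_force'])
a=snap('wrist','w4')
E
```

```text
[ 5.33896257e-01 -9.60164836e-02  4.51445635e-02  1.64003129e+02] [-11.08366158   1.47615449   8.38231035]
```

View pics/w4.png

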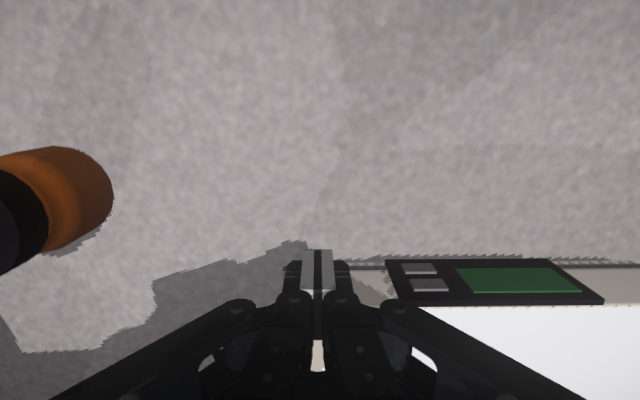

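Request:
jog_arm:
  offset:
    - [-0.5, -0.3, 0]
    - [-0.5, -0.3, 0]
    - [-0.6, -0.3, 0]
    - [-0.5, -0.3, 0]
    - [-0.6, -0.3, 0]
    - [-0.5, -0.3, 0]
  turn: [-2, -2, -2, -2, -2, -2]

```text
time: 7.9
eef_pos: [0.5567, -0.1179, 0.0446]
tcp_rot: [-0.103, -3.13, -0.002]
ft_force: [-11.4, 5.0, 8.9]
finger_gap: 0.002
```

```bash
python3 - <<'E'
from h import *
print(pose()[0],bot.observe()['ft_force'])
a=snap('wrist','w5'); b=snap('side','s5'); c=snap('scene','c5'); crop(b,280,160,420,280,5,'s5c'); crop(c,235,170,375,300,5,'c5c')
E
```

```text
[ 5.56713688e-01 -1.17911628e-01  4.45813617e-02  1.76231241e+02] [-11.42759316   4.99267985   8.88752579]
```

View pics/w5.png

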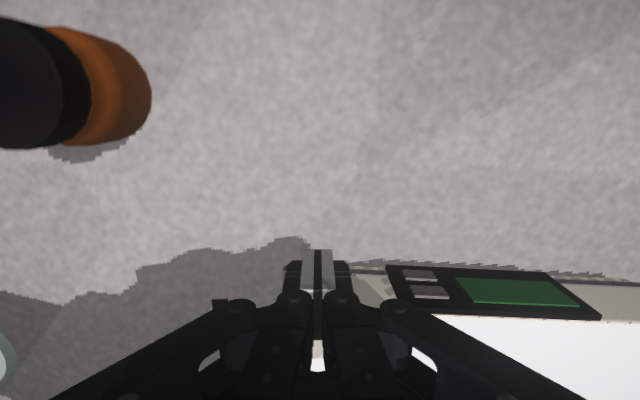

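View pics/s5c.png

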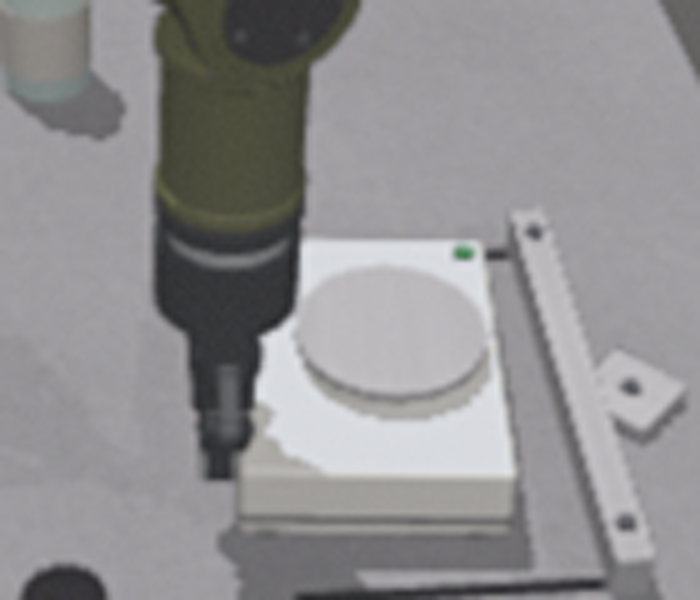

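View pics/c5c.png

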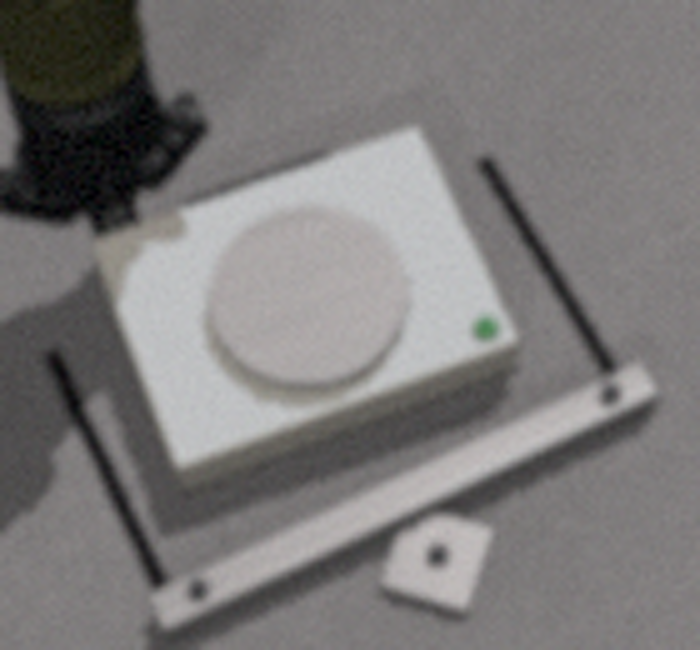

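```bash
python3 - <<'E'
from h import *
p=fitb({0:(420,127),1:(517,343),2:(182,470),3:(97,240)},{1:(486,240),2:(515,474),3:(240,474)},(235,170),(280,160),5,p0=(.63,-.04,-.1))
q=pose()[0]; print((q[:2]-p[:2])@R2(p[2]))
E
```

```text
bal [ 0.6567 -0.0438 -0.1153] rel -4.7 deg ctr in stop [-111.3   -1.7] BL [-28.4  91.8] BR [ -44.7 -107.5]
    [[0.4, -0.5], [1.4, -0.0], [-0.6, 0.2], [-1.0, 0.1]]
bal [ 0.6533 -0.0463 -0.122 ] rel -5.1 deg ctr in stop [-114.7   -4.4] BL [-31.1  88.6] BR [ -48.8 -110.6]
    [[-0.3, -0.0], [0.6, 0.5], [-0.3, -0.5]]
bal [ 0.6551 -0.0449 -0.1213] rel -5.0 deg ctr in stop [-112.9   -2.9] BL [-29.4  90.2] BR [ -47.  -109.1]
    [[0.1, -0.6], [0.7, -0.1], [-1.4, -0.3], [-1.5, -0.4], [0.2, -0.4], [1.1, 0.1], [0.4, -0.9]]
[-0.08710995 -0.08528574]
```

```bash
cat > sim.py <<'E'
import numpy as np
from scipy.optimize import least_squares,minimize
feet=np.array([[.058,.083],[.058,-.083],[-.058,.083],[-.058,-.083]])
def cor(y,phi,m=1.45,mu=.55,dz=.8,h=.045):
    # push at (-.075,y), dir angle phi (rad), magnitude F unknown; down force dz*F. Solve twist (vx,vy,w=1), F
    c=np.array([-.075,y]); d=np.array([np.cos(phi),np.sin(phi)])
    def loads(F):
        W=m*9.81; D=dz*F
        # vertical & moments: 4 unknown, min-norm
        A=np.array([np.ones(4),feet[:,0],feet[:,1]])
        b=np.array([W+D, F*d[0]*h+ D*c[0], F*d[1]*h + D*c[1]])
        return np.maximum(np.linalg.lstsq(A,b,rcond=None)[0],0)
    def r(q):
        xc,yc,F=q; F=F
        v=np.c_[-(feet[:,1]-yc),(feet[:,0]-xc)]; n=np.sqrt((v**2).sum(1)+1e-6)[:,None]
        f=-mu*loads(F)[:,None]*v/n
        T=f.sum(0)+F*d; M=(feet[:,0]*f[:,1]-feet[:,1]*f[:,0]).sum()+F*(c[0]*d[1]-c[1]*d[0])
        return [T[0],T[1],M*10]
    best=min((least_squares(r,[x0,y0,6]) for x0 in(0,.03) for y0 in (.05,.1,.15)),key=lambda s:s.cost)
    return np.round(best.x,3),best.cost,np.round(loads(best.x[2]),1)
if __name__=='__main__':
  for dz in (0,.4,.75):
    for y in (-.06,-.078,-.085,-.095):
        for ph in (0,-17,-25): print(dz,y,ph,cor(y,np.radians(ph),dz=dz))
E
python3 sim.py
```

```text
0 -0.06 0 (array([0.042, 0.101, 5.914]), np.float64(3.57452597678271e-30), array([4.7, 4.7, 2.4, 2.4]))
0 -0.06 -17 (array([0.058, 0.084, 5.103]), np.float64(3.325128834192251e-27), array([4.3, 4.7, 2.4, 2.8]))
0 -0.06 -25 (array([0.058, 0.083, 4.92 ]), np.float64(2.1664092609632037e-28), array([4.1, 4.7, 2.4, 3. ]))
0 -0.078 0 (array([0.049, 0.09 , 5.338]), np.float64(3.418051471927596e-25), array([4.6, 4.6, 2.5, 2.5]))
0 -0.078 -17 (array([0.058, 0.083, 4.67 ]), np.float64(4.440424079779211e-29), array([4.2, 4.6, 2.5, 2.9]))
0 -0.078 -25 (array([0.058, 0.083, 4.536]), np.float64(5.547294537417443e-29), array([4.1, 4.6, 2.5, 3. ]))
0 -0.085 0 (array([0.051, 0.088, 5.139]), np.float64(2.5268200870360534e-31), array([4.6, 4.6, 2.6, 2.6]))
0 -0.085 -17 (array([0.058, 0.083, 4.521]), np.float64(2.4626172864099605e-26), array([4.2, 4.6, 2.5, 2.9]))
0 -0.085 -25 (array([0.058, 0.083, 4.402]), np.float64(6.276374577164675e-29), array([4.1, 4.6, 2.5, 3. ]))
0 -0.095 0 (array([0.053, 0.086, 4.876]), np.float64(2.1323896344255475e-30), array([4.5, 4.5, 2.6, 2.6]))
0 -0.095 -17 (array([0.057, 
[... 2159 characters left out ...]
rray([2.6, 6.5, 3.7, 7.6]))
0.75 -0.085 0 (array([-0.012,  0.113,  9.305]), np.float64(6.0397163055983716e-30), array([3.1, 6.6, 4. , 7.5]))
0.75 -0.085 -17 (array([0.043, 0.09 , 8.362]), np.float64(1.2818989709841442e-30), array([2.7, 6.6, 3.7, 7.5]))
0.75 -0.085 -25 (array([0.057, 0.083, 8.011]), np.float64(1.2736159314793236e-27), array([2.5, 6.5, 3.6, 7.6]))
0.75 -0.095 0 (array([-0.013,  0.104,  8.782]), np.float64(2.194019392645939e-30), array([2.9, 6.7, 3.7, 7.5]))
0.75 -0.095 -17 (array([0.043, 0.087, 7.918]), np.float64(1.9721522630525295e-30), array([2.6, 6.6, 3.5, 7.5]))
0.75 -0.095 -25 (array([0.057, 0.083, 7.629]), np.float64(1.9873082531940882e-26), array([2.4, 6.6, 3.4, 7.6]))
```

Request:
jog_arm:
  offset:
    - [0.8, 0, 0]
    - [0.8, -0.3, 0]
    - [0, -0.3, 0]
  turn: [1, 1, 1]

```text
time: 8.35
eef_pos: [0.5446, -0.1246, 0.0446]
tcp_rot: [-0.191, -3.136, 0.0]
ft_force: [-0.5, -0.4, -0.6]
finger_gap: 0.0
```

```bash
python3 - <<'E'
from h import *
q=pose()[0]; print(q,bot.observe()['ft_force'])
p=np.array([.6551,-.0449,-.1213]); print((q[:2]-p[:2])@R2(p[2]))
w=[]
def add(B,l,n,z=.045): x,y,a0=bw(B,l); w.append((x,y,z,a0,n))
add(p,(-.0865,-.091),2)
for i,d in enumerate([2,4,6,8,10,12]): add(swing(p,(.055,.081),d),(-.0865,-.091),1,.045+min(.0025,.0012*(i+1)))
plan(w)
E
```

```text
[ 5.44559230e-01 -1.24645453e-01  4.46009690e-02  1.73025458e+02] [-0.46943945 -0.41736931 -0.58757148]
[-0.10007912 -0.09253523]
offset [[-0.7, 0.1, -0.0], [-0.7, 0.1, -0.0], [-0.6, -0.5, -0.2], [-0.6, -0.5, -0.1], [-0.6, -0.5, 0.0], [-0.6, -0.5, 0.0], [-0.6, -0.5, 0.0], [-0.6, -0.4, 0.0]] turn [-0.0, -0.0, -2.0, -2.0, -2.0, -2.0, -2.0, -2.0]
end [ 5.935000e-01 -1.545000e-01  4.760000e-02  1.850255e+02]
```

Request:
jog_arm:
  offset:
    - [-0.7, 0.1, 0]
    - [-0.7, 0.1, 0]
    - [-0.6, -0.5, -0.2]
    - [-0.6, -0.5, -0.1]
  turn: [0, 0, -2, -2]

```text
time: 8.75
eef_pos: [0.5687, -0.1343, 0.0464]
tcp_rot: [-0.076, -3.136, -0.002]
ft_force: [-4.2, 3.2, -2.6]
finger_gap: 0.0
```

Request:
jog_arm:
  offset:
    - [-0.6, -0.5, 0.1]
    - [-0.6, -0.5, 0]
    - [-0.6, -0.5, 0]
  turn: [-2, -2, -2]

```text
time: 9.05
eef_pos: [0.5861, -0.149, 0.0455]
tcp_rot: [0.089, -3.135, -0.004]
ft_force: [-5.0, 3.1, 0.3]
finger_gap: 0.0
```

```bash
python3 - <<'E'
from h import *
print(pose()[0],bot.observe()['ft_force'])
a=snap('wrist','w6'); b=snap('side','s6'); c=snap('scene','c6'); crop(b,280,160,420,280,5,'s6c'); crop(c,235,170,375,300,5,'c6c')
E
```

```text
[ 5.86087396e-01 -1.48952538e-01  4.54564656e-02 -1.76762062e+02] [-5.04253772  3.09383536  0.32987619]
```

View pics/w6.png

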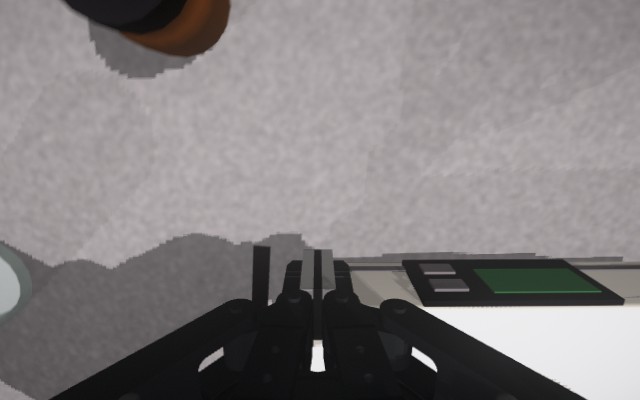

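View pics/s6c.png

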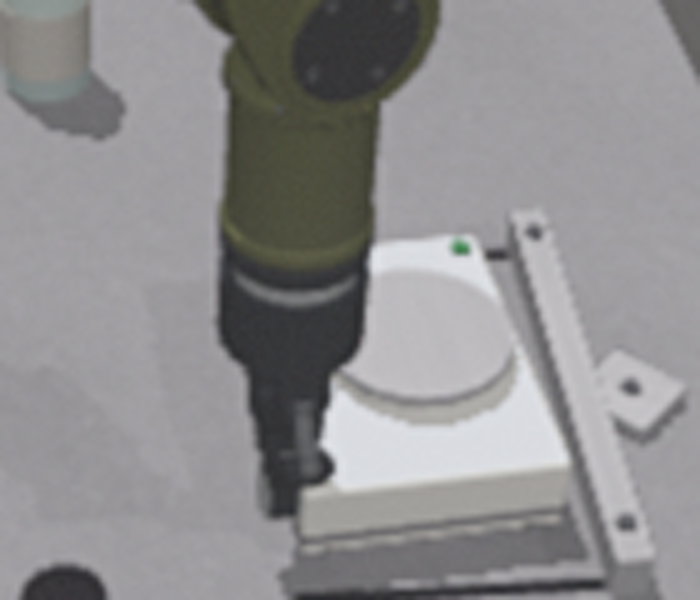

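View pics/c6c.png

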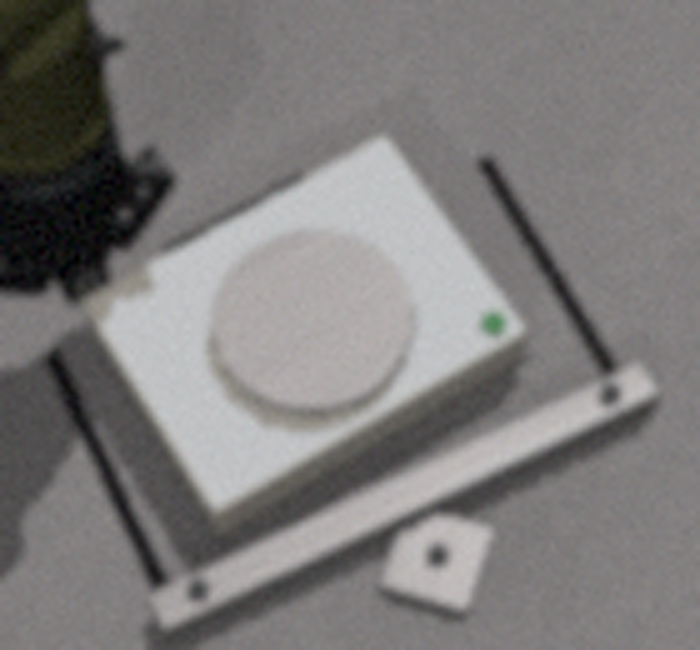

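```bash
python3 - <<'E'
from h import *
p=fitb({0:(388,135),1:(524,326),2:(218,516),3:(88,303)},{1:(478,237),2:(567,465),3:(300,490)},(235,170),(280,160),5,p0=(.63,-.04,.1))
q=pose()[0]; print((q[:2]-p[:2])@R2(p[2]))
E
```

```text
bal [ 0.6705 -0.0503  0.0749] rel 6.2 deg ctr in stop [-97.3  -7.8] BL [-33.6  99.8] BR [-12.  -99.1]
    [[-0.3, -0.6], [1.7, 0.7], [0.1, -0.0], [-1.2, -0.2]]
bal [ 0.6666 -0.052   0.0383] rel 4.1 deg ctr in stop [-101.2   -9.6] BL [-33.5  95.6] BR [ -19.2 -103.9]
    [[0.1, -0.8], [0.5, 0.0], [-0.6, 0.4]]
bal [ 0.6684 -0.0509  0.0573] rel 5.2 deg ctr in stop [-99.4  -8.4] BL [-33.7  97.9] BR [ -15.6 -101.2]
    [[-0.1, -0.8], [1.1, 0.9], [-1.2, -0.8], [-1.6, -1.4], [-0.1, -1.3], [1.6, -0.7], [0.8, 0.4]]
[-0.08631998 -0.09470793]
```

Request:
jog_arm:
  offset:
    - [-0.6, -0.4, -0.1]
    - [-0.5, -0.4, -0.1]
  turn: [-2, -2]

```text
time: 9.4
eef_pos: [0.598, -0.1575, 0.0474]
tcp_rot: [0.196, -3.131, -0.001]
ft_force: [-4.0, 0.5, -2.6]
finger_gap: 0.001
```

```bash
python3 - <<'E'
from h import *
print(pose()[0],bot.observe()['ft_force'])
b=snap('side','s7'); c=snap('scene','c7'); crop(b,280,160,420,280,5,'s7c'); crop(c,235,170,375,300,5,'c7c')
E
```

```text
[ 5.97958416e-01 -1.57461152e-01  4.74395535e-02 -1.72841465e+02] [-4.02412787  0.49397124 -2.60467611]
```

View pics/s7c.png

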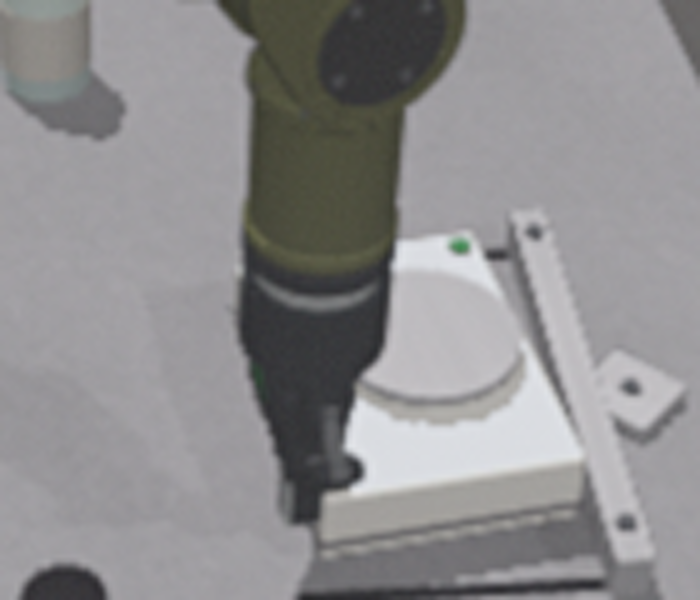

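View pics/c7c.png

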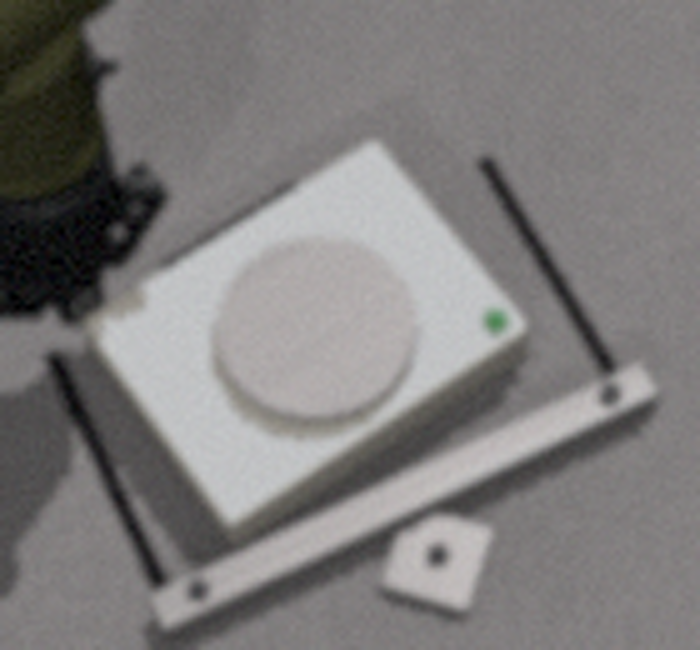

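```bash
python3 - <<'E'
from h import *
p=fitb({0:(376,139),1:(526,324),2:(233,528),3:(87,328)},{1:(476,234),2:(581,460),3:(318,492)},(235,170),(280,160),5,p0=(.63,-.04,.1))
q=pose()[0]; print((q[:2]-p[:2])@R2(p[2]))
E
```

```text
bal [ 0.6759 -0.0524  0.14  ] rel 9.9 deg ctr in stop [-91.9  -9.7] BL [-35.2 101.7] BR [ -0.7 -95.3]
    [[-0.3, -0.4], [1.7, 0.3], [0.2, 0.6], [-1.2, -0.7]]
bal [ 0.6709 -0.0521  0.0837] rel 6.7 deg ctr in stop [-96.9  -9.5] BL [-34.1  98.6] BR [ -10.7 -100. ]
    [[0.2, -0.9], [0.5, -0.1], [-0.7, 0.7]]
bal [ 0.673  -0.0526  0.1133] rel 8.4 deg ctr in stop [-94.7  -9.9] BL [-35.1 100. ] BR [ -5.9 -97.9]
    [[0.3, -0.9], [1.1, 0.6], [-1.5, -0.7], [-1.6, -2.5], [-0.3, -1.1], [2.1, -0.8], [1.4, 1.2]]
[-0.08516236 -0.09682616]
```

```bash
python3 - <<'E'
from h import *
s=bot.observe();print(pose(s)[0])
a=snap('wrist','w7'); crop(a,330,230,640,330,2.5,'w7c')
B=[.673,-.0526,.1133]
for r in (6.7,8.4,9.9):
    b=[.673,-.0526,np.radians(r-1.914)]
    print(r,np.round(proj('wrist',place(b,[[-.078,-.045,.054],[-.078,.045,.054],[-.078,-.045,.014],[-.078,.045,.014],[-.075,.08,.056]]),s),0).tolist())
E
```

```text
[ 5.99330491e-01 -1.58403227e-01  4.77660250e-02 -1.72980658e+02]
6.7 [[441.0, 295.0], [637.0, 301.0], [416.0, 255.0], [573.0, 261.0], [712.0, 311.0]]
8.4 [[436.0, 298.0], [633.0, 298.0], [412.0, 257.0], [570.0, 258.0], [710.0, 307.0]]
9.9 [[431.0, 300.0], [629.0, 296.0], [408.0, 259.0], [567.0, 257.0], [707.0, 303.0]]
```

View pics/w7c.png

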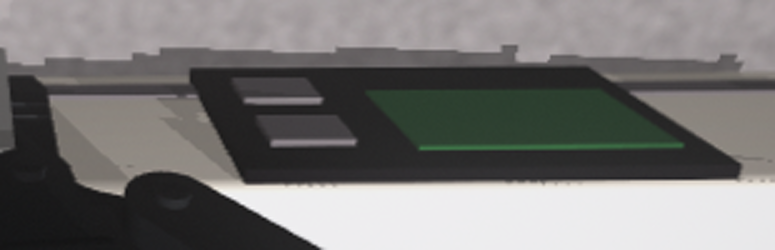

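```bash
cat >> h.py <<'E'
PAN=np.array([[-.078,-.045,.054],[-.078,.045,.054],[-.078,-.045,.014],[-.078,.045,.014]])
E
python3 - <<'E'
from h import *
s=bot.observe()
o=[('wrist',i,np.array(p)) for i,p in enumerate([(428,302.8),(626,301.2),(406.8,258),(566,257.2)])]
p,r=fit(PAN,o,[.673,-.05,.11],s); report(p); print(r)
E
```

```text
bal [ 0.6746 -0.0541  0.1275] rel 9.2 deg ctr in stop [-93.  -11.4] BL [-35.   99.3] BR [ -3.  -98.1]
[[1.0, -1.1], [0.4, -1.4], [-0.6, 2.6], [-1.6, 2.3]]
```

Request:
jog_arm:
  offset:
    - [-0.4, -0.4, 0]
    - [-0.3, -0.3, 0]
  turn: [-2, -1]

```text
time: 9.75
eef_pos: [0.6051, -0.1625, 0.0478]
tcp_rot: [0.277, -3.124, -0.003]
ft_force: [-10.1, 4.1, 3.3]
finger_gap: 0.001
```

```bash
python3 - <<'E'
from h import *
s=bot.observe();print(pose(s)[0],s['ft_force'])
a=snap('wrist','w8'); crop(a,330,230,640,330,2.5,'w8c')
c=snap('scene','c8'); crop(c,235,170,375,300,5,'c8c')
E
```

```text
[ 6.05092632e-01 -1.62450148e-01  4.78163612e-02 -1.69876153e+02] [-10.136406     4.09722207   3.27759178]
```

View pics/w8c.png

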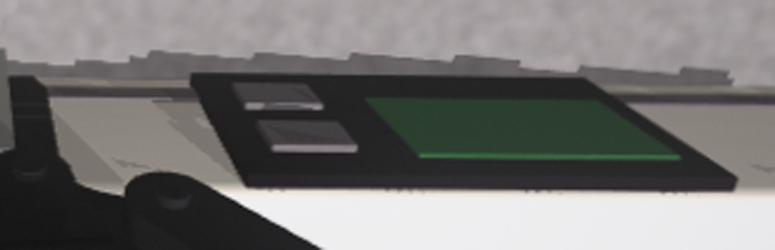

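View pics/c8c.png

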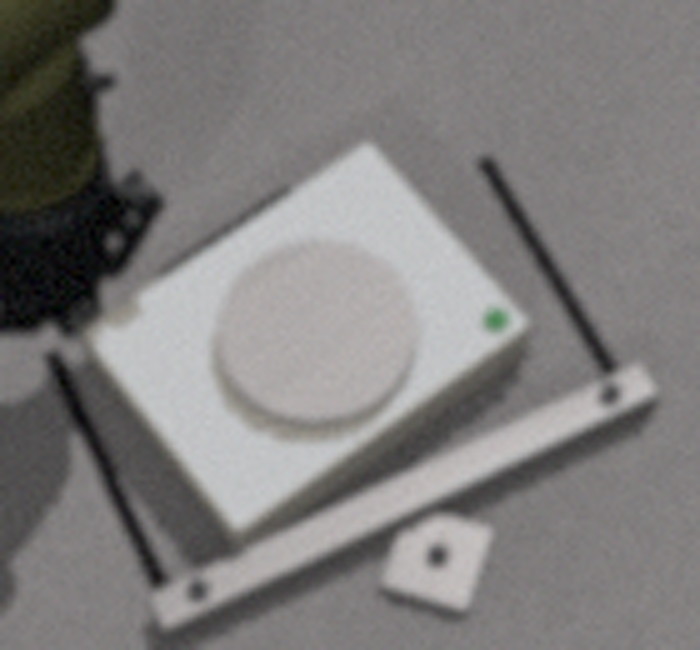

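```bash
python3 - <<'E'
from h import *
s=bot.observe()
o=[('wrist',i,np.array(p)) for i,p in enumerate([(429.2,304.4),(624.4,305.6),(406.8,260),(563.2,262)])]
p,r=fit(PAN,o,[.673,-.05,.11],s); report(p); print(r); print((pose(s)[0][:2]-p[:2])@R2(p[2]))
fitb({0:(369,142),1:(527,323),2:(239,535),3:(86,340)},{},(235,170),(280,160),5,p0=(.63,-.04,.1))
E
```

```text
bal [ 0.6766 -0.0558  0.1585] rel 11.0 deg ctr in stop [-91. -13.] BL [-36.4  99.5] BR [  1.7 -96.9]
[[0.0, -1.3], [0.3, -0.8], [-0.5, 2.0], [0.0, 2.0]]
[-0.08751128 -0.09428919]
bal [ 0.6785 -0.0542  0.1712] rel 11.7 deg ctr in stop [-89.2 -11.3] BL [-36.  101.8] BR [  4.6 -94. ]
    [[-0.3, -0.4], [1.4, 0.3], [0.3, 0.7], [-1.3, -0.7]]
bal [ 0.6785 -0.0542  0.1712] rel 11.7 deg ctr in stop [-89.2 -11.3] BL [-36.  101.8] BR [  4.6 -94. ]
    [[-0.3, -0.4], [1.4, 0.3], [0.3, 0.7], [-1.3, -0.7]]
```

Request:
jog_arm:
  offset:
    - [-0.2, -0.3, 0]
    - [-0.1, -0.2, 0]
  turn: [-1, -1]

```text
time: 10.05
eef_pos: [0.6057, -0.1655, 0.047]
tcp_rot: [0.332, -3.112, -0.006]
ft_force: [-13.5, 6.1, 1.3]
finger_gap: 0.001
```

```bash
python3 - <<'E'
from h import *
s=bot.observe();print(pose(s)[0],s['ft_force'])
a=snap('wrist','w9'); crop(a,330,230,640,330,2.5,'w9c')
E
```

```text
[ 6.05710299e-01 -1.65538763e-01  4.69972578e-02 -1.67833669e+02] [-13.53933405   6.08022541   1.31603652]
```

View pics/w9c.png

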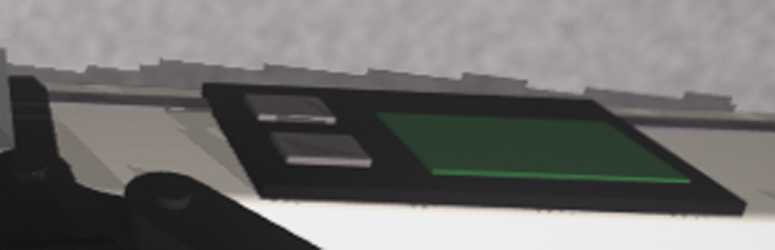

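```bash
python3 - <<'E'
from h import *
s=bot.observe()
o=[('wrist',i,np.array(p)) for i,p in enumerate([(434.8,308.8),(628,315.2),(412,264),(566.5,270.5)])]
p,r=fit(PAN,o,[.673,-.05,.11],s); report(p); print(r)
w=[]
def add(B,l,n,z=.0455): x,y,a0=bw(B,l); w.append((x,y,z,a0,n))
B=p
add(B,(-.12,-.09),3); add(B,(-.12,.08),7); add(B,(-.095,.08),2)
e=plan(w); w=[]
add(B,(-.0865,.08),1)
for d in (2,4,6,8): add(swing(B,(.07,-.09),-d),(-.0865,.08),1,.048)
plan(w,e)
E
```

```text
bal [ 0.6764 -0.0556  0.1633] rel 11.3 deg ctr in stop [-91.2 -12.9] BL [-37.2  99.8] BR [  1.9 -96.3]
[[0.5, -1.1], [0.4, -0.9], [-1.1, 2.0], [-0.3, 1.7]]
offset [[1.1, 0.3, 0.0], [1.0, 0.3, 0.1], [1.1, 0.2, 0.0], [0.0, 2.5, 0.0], [0.0, 2.4, 0.0], [0.0, 2.4, 0.0], [0.0, 2.4, 0.0], [0.0, 2.5, 0.0], [0.1, 2.4, 0.0], [-0.0, 2.4, 0.0], [-1.3, 0.0, 0.0], [-1.2, 0.0, 0.0]] turn [1.0, 1.0, 1.0, -0.0, -0.0, -0.0, -0.0, -0.0, -0.0, -0.0, -0.0, -0.0]
end [ 5.694000e-01  7.400000e-03  4.590000e-02 -1.708125e+02]
offset [[-0.9, 0.0, 0.0], [-0.6, 0.6, -0.2], [-0.6, 0.5, -0.0], [-0.6, 0.6, -0.0], [-0.6, 0.5, -0.0]] turn [-0.0, 2.0, 2.0, 2.0, 2.0]
end [ 5.997000e-01  3.320000e-02  4.790000e-02 -1.788125e+02]
```

Request:
jog_arm:
  offset:
    - [1.1, 0.3, 0]
    - [1.1, 0.3, 0.1]
    - [1.2, 0.2, 0]
    - [0, 2.5, 0]
    - [0, 2.4, 0]
    - [0, 2.4, 0]
    - [0, 2.4, 0]
    - [0, 2.5, 0]
    - [0.1, 2.4, 0]
    - [0, 2.4, 0]
    - [-1.1, 0, 0]
    - [-1.1, 0, 0]
  turn: [1, 1, 1, 0, 0, 0, 0, 0, 0, 0, 0, 0]

```text
time: 11.3
eef_pos: [0.5723, 0.0067, 0.0482]
tcp_rot: [-0.251, 3.127, 0.002]
ft_force: [0.4, -1.0, 0.9]
finger_gap: -0.0
```

```bash
python3 - <<'E'
from h import *
s=bot.observe();q=pose(s)[0];print(q,s['ft_force'])
p=np.array([.6764,-.0556,.1633]); print((q[:2]-p[:2])@R2(p[2]))
snap('wrist','w10'); b=snap('side','s10'); crop(b,280,160,420,280,5,'s10c')
E
```

```text
[ 5.72276529e-01  6.68251546e-03  4.81937398e-02 -1.70815253e+02] [ 0.37587263 -0.9666141   0.87486258]
[-0.09261264  0.07838181]
```

View pics/w10.png

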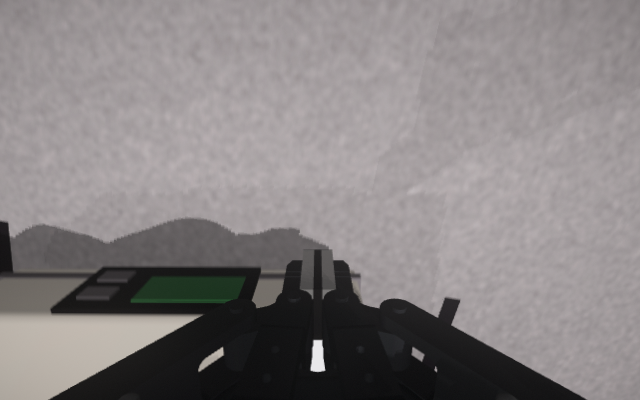

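View pics/s10c.png

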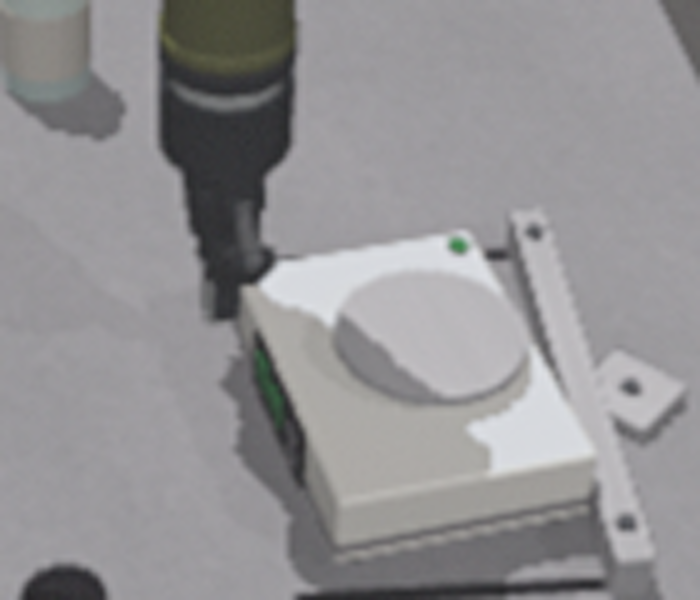

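Request:
jog_arm:
  offset:
    - [-0.6, 0, 0.2]
    - [-0.6, 0.5, -0.2]
    - [-0.6, 0.5, -0.1]
    - [-0.6, 0.5, 0]
    - [-0.6, 0.5, 0]
  turn: [0, 2, 2, 2, 2]

```text
time: 11.9
eef_pos: [0.5967, 0.0274, 0.0477]
tcp_rot: [0.025, -3.138, 0.002]
ft_force: [-4.3, -1.7, -1.6]
finger_gap: 0.001
```

```bash
python3 - <<'E'
from h import *
s=bot.observe();q=pose(s)[0];print(q,s['ft_force'])
snap('wrist','w11'); b=snap('side','s11'); crop(b,280,160,420,280,5,'s11c');c=snap('scene','c11'); crop(c,235,170,375,300,5,'c11c')
E
```

```text
[ 5.96745283e-01  2.73701244e-02  4.77026247e-02 -1.79098149e+02] [-4.30943412 -1.71626326 -1.6381066 ]
```

View pics/w11.png

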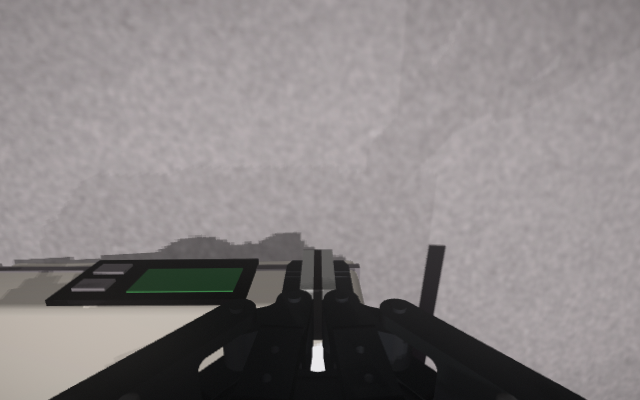

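View pics/s11c.png

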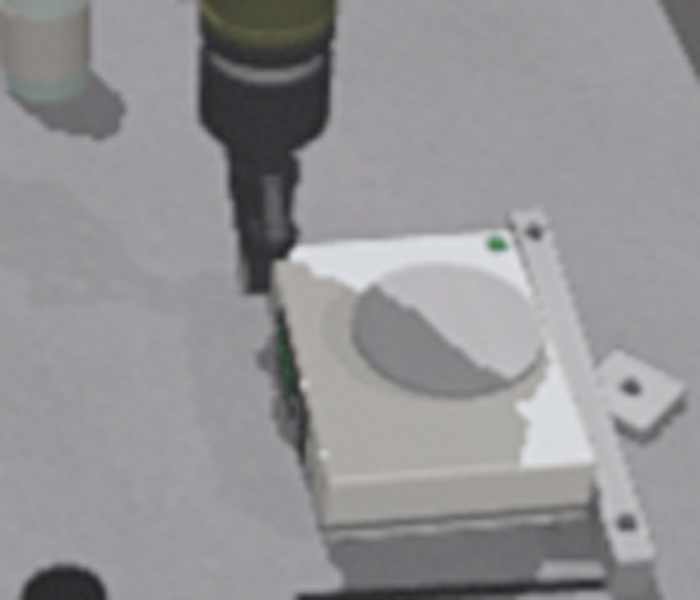

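View pics/c11c.png

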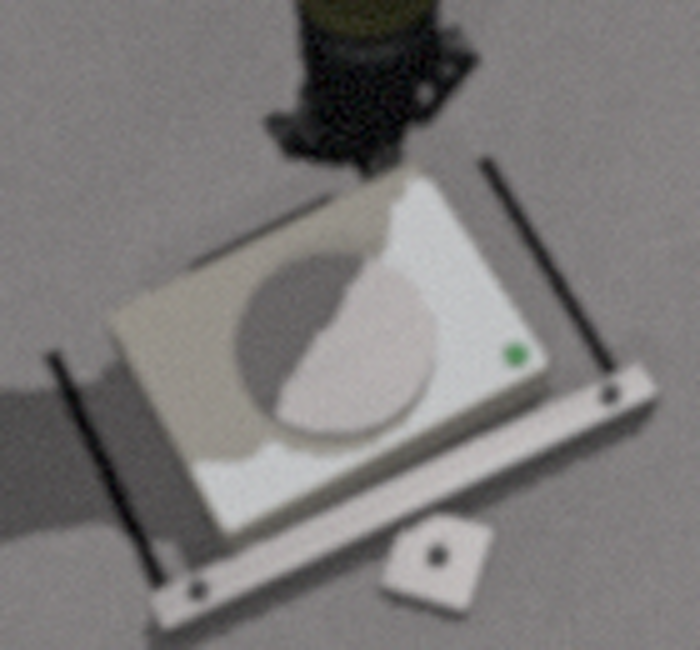

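```bash
python3 - <<'E'
from h import *
p=fitb({0:(413,167),1:(548,365),2:(228,533),3:(110,318)},{0:(277,255),1:(517,231),2:(594,463),3:(328,487)},(235,170),(280,160),5,p0=(.68,-.04,.1))
q=pose()[0]; print((q[:2]-p[:2])@R2(p[2]))
E
```

```text
bal [ 0.6891 -0.0482  0.0245] rel 3.3 deg ctr in stop [-78.7  -5. ] BL [-9.6 99.1] BR [   1.9 -100.5]
    [[0.5, -1.7], [0.8, 0.1], [-0.2, 1.3], [-1.8, -0.2]]
bal [ 0.6866 -0.0515  0.0052] rel 2.2 deg ctr in stop [-81.2  -8.4] BL [-10.1  94.4] BR [  -2.4 -105.5]
    [[-0.8, -1.4], [-0.0, 0.3], [1.4, 0.6], [-0.2, -0.2]]
bal [ 0.6879 -0.0494  0.0143] rel 2.7 deg ctr in stop [-80.   -6.3] BL [-9.8 97.2] BR [  -0.3 -102.6]
    [[0.3, -1.7], [0.2, 0.3], [-1.3, 0.9], [-2.3, -0.8], [-0.7, -1.7], [-0.1, -0.3], [1.9, -0.2], [0.5, -0.6]]
[-0.0881434   0.08010082]
```

Request:
jog_arm:
  offset:
    - [-0.4, 0.2, 0]
    - [-0.4, 0.1, 0]
    - [-0.3, 0, 0]
  turn: [1, 1, 1]

```text
time: 12.35
eef_pos: [0.6051, 0.032, 0.0483]
tcp_rot: [-0.051, -3.134, -0.001]
ft_force: [-9.8, 2.4, 4.7]
finger_gap: 0.001
```

Request:
jog_arm:
  offset:
    - [-0.2, 0, 0]
    - [-0.1, 0, 0]
    - [0, 0, 0]
  turn: [0, 0, 0]

```text
time: 12.65
eef_pos: [0.6085, 0.0327, 0.0483]
tcp_rot: [-0.05, -3.135, -0.003]
ft_force: [-10.1, 1.7, 4.5]
finger_gap: -0.0
```

```bash
python3 - <<'E'
from h import *
s=bot.observe();q=pose(s)[0];print(q,s['ft_force'])
a=snap('wrist','w12'); crop(a,0,230,310,330,2.5,'w12c'); b=snap('side','s12'); crop(b,280,160,420,280,5,'s12c');c=snap('scene','c12'); crop(c,235,170,375,300,5,'c12c')
E
```

```text
[6.08530848e-01 3.27122641e-02 4.83245953e-02 1.78187725e+02] [-10.13608715   1.72283025   4.47743635]
```

View pics/w12c.png

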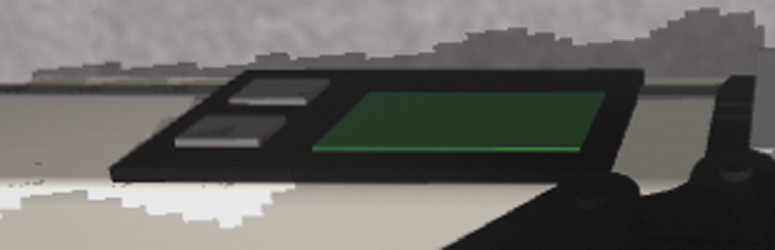

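View pics/s12c.png

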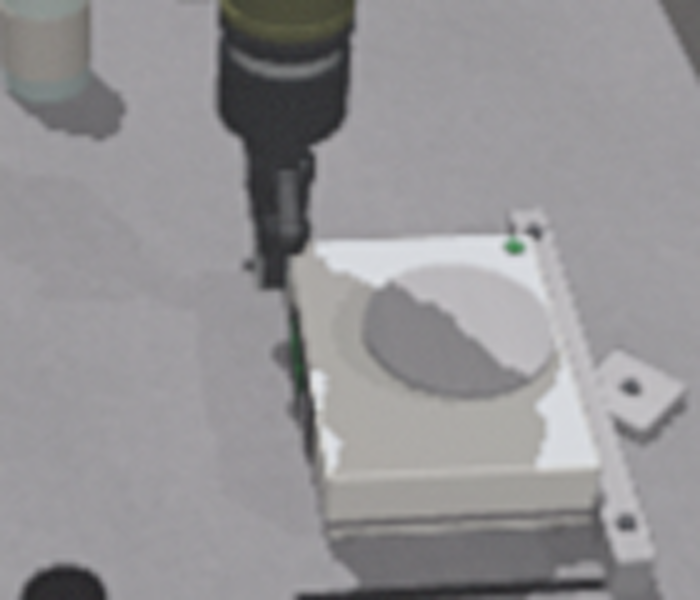

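View pics/c12c.png

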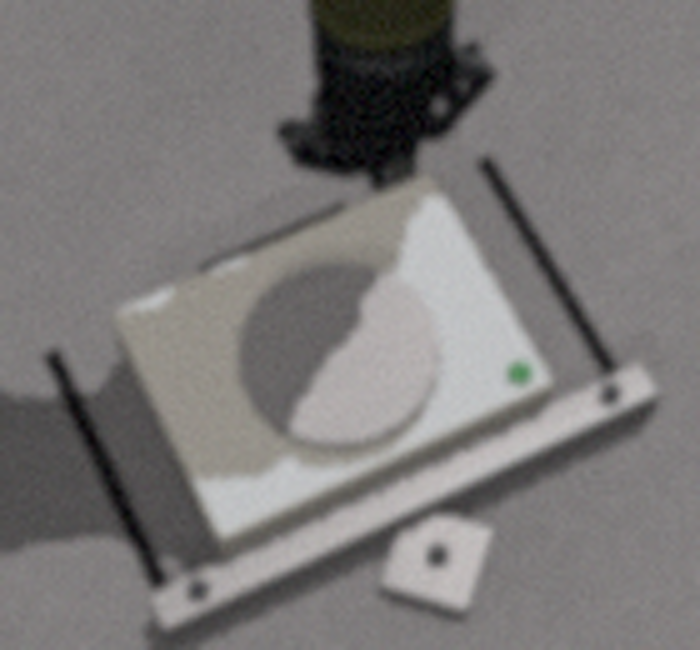

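```bash
python3 - <<'E'
from h import *
p=fitb({0:(432,180),1:(552,382),2:(222,540),3:(117,316)},{0:(293,252),1:(537,236),2:(600,466),3:(330,476)},(235,170),(280,160),5,p0=(.68,-.04,.0))
s=bot.observe()
o=[('wrist',i,np.array(p)) for i,p in enumerate([(44.8,302),(244.4,302.2),(99,258.4),(257,258)])]
p,r=fit(PAN,o,[.69,-.05,0],s); report(p); print(r)
E
```

```text
bal [ 0.6952 -0.0474 -0.0298] rel 0.2 deg ctr in stop [-72.7  -4.1] BL [ 2.  96.2] BR [   2.7 -103.8]
    [[0.1, -1.9], [1.1, 0.6], [-0.0, 0.6], [-1.5, -0.4]]
bal [ 0.6932 -0.05   -0.0479] rel -0.8 deg ctr in stop [-74.6  -6.7] BL [ 1.9 92.2] BR [  -1.1 -107.8]
    [[-0.3, -2.2], [-0.0, -0.4], [0.8, 0.5], [-0.4, 0.5]]
bal [ 0.6943 -0.0483 -0.0388] rel -0.3 deg ctr in stop [-73.6  -4.9] BL [ 2.  94.7] BR [   0.9 -105.3]
    [[0.0, -1.9], [0.6, 0.8], [-0.8, 0.3], [-1.8, -0.9], [-0.3, -2.4], [-0.1, -0.9], [1.4, -0.1], [0.2, 0.2]]
bal [ 0.6938 -0.0496 -0.0303] rel 0.2 deg ctr in stop [-74.   -6.3] BL [ 0.7 94. ] BR [   1.3 -106. ]
[[-0.0, -1.4], [-1.5, -1.1], [0.5, 2.0], [0.9, 2.5]]
```

Request:
jog_arm:
  offset:
    - [-0.2, 0, -0.1]
    - [-0.1, 0, 0]
    - [0, 0, 0]
  turn: [0, 0, 0]

```text
time: 13.1
eef_pos: [0.6085, 0.0327, 0.0484]
tcp_rot: [-0.049, -3.129, -0.001]
ft_force: [-13.9, 3.1, 2.9]
finger_gap: 0.004
```

Request:
jog_arm:
  offset:
    - [1.2, 0, 0.1]
    - [1.2, 0, 0.1]
    - [1.2, 0, 0]
    - [0, -2.7, 0]
    - [0, -2.7, 0]
    - [0, -2.7, 0]
    - [0, -2.7, 0]
    - [0, -2.7, 0]
    - [0, -2.7, 0]
    - [-1.0, 0, 0]
    - [-1.0, 0, 0]
    - [-0.8, 0, 0]
  turn: [0, 0, 0, 0, 0, 0, 0, 0, 0, 0, 0, 0]

```text
time: 14.3
eef_pos: [0.6038, -0.1312, 0.0483]
tcp_rot: [0.053, 3.137, 0.001]
ft_force: [-15.9, -1.8, 10.6]
finger_gap: 0.001
```

Request:
jog_arm:
  offset:
    - [-0.3, 0, 0]
    - [-0.2, 0, -0.1]
    - [-0.1, 0, -0.1]
    - [0, 0, 0]
  turn: [0, 0, 0, 0]

```text
time: 14.7
eef_pos: [0.6037, -0.1312, 0.0479]
tcp_rot: [-0.052, -3.133, 0.001]
ft_force: [-6.4, 0.1, -2.3]
finger_gap: 0.002
```

Request:
jog_arm:
  offset:
    - [1.5, 0, 0]
    - [2.0, 0, -1.0]
    - [2.0, 0, -3.0]
    - [2.0, -2.0, -4.0]
    - [2.0, -2.5, -4.0]
    - [2.0, -3.0, -3.0]
    - [1.5, -3.0, 0]
    - [1.0, -3.0, 0]
    - [1.0, -2.5, 0]
    - [0, -1.0, 0]
  turn: [0, 0, 0, 8, 8, 8, 8, 8, 8, 8]
  claw: -1

```text
time: 15.7
eef_pos: [0.3949, -0.2516, 0.199]
tcp_rot: [1.532, 2.742, -0.002]
ft_force: [0.6, 0.1, -0.4]
finger_gap: 0.996
```

```bash
python3 - <<'E'
from h import *
s=bot.observe();q=pose(s)[0];print(q,s['ft_force'],np.round(s['joint_pos'],2))
s=bot.observe();a=snap('wrist','w13'); b=snap('side','s13'); crop(b,290,190,420,290,6,'s13c');c=snap('scene','c13'); crop(c,235,185,375,300,5,'c13c')
print(proj('wrist',[.4455,-.3207,.031],s))
print([(np.round(d['at']).tolist(),round(d['p'],2)) for d in viewer.recognise('wrist','jar_mid')])
E
```

```text
[  0.39493051  -0.2515562    0.19895324 121.61055222] [ 0.61181244  0.11689778 -0.35852056] [ 0.58  0.56 -0.18  2.07  0.19  0.53  0.82]
[[324.69062268 265.56099561]]
[([401.0, 200.0], 0.9), ([292.0, 170.0], 0.74), ([322.0, 268.0], 0.71)]
```

View pics/w13.png

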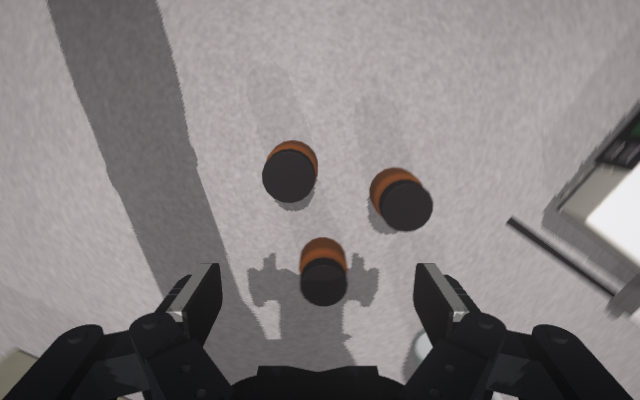

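View pics/s13c.png

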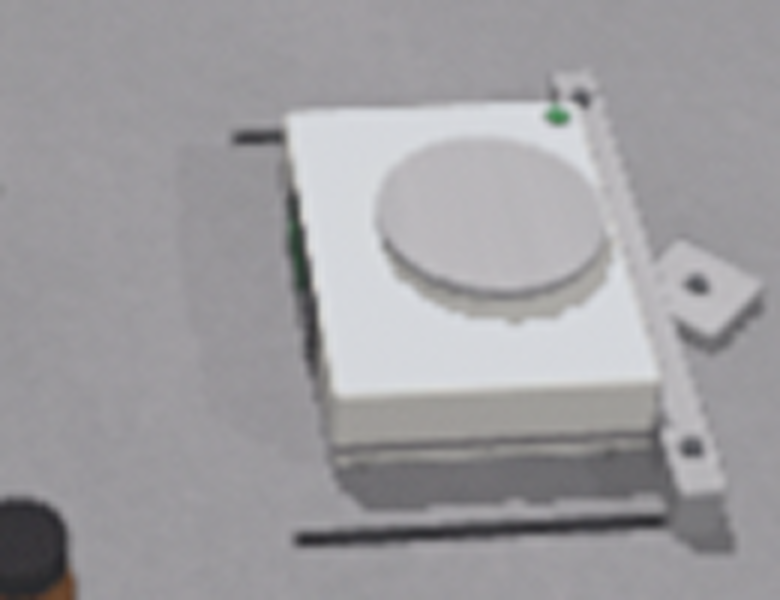

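View pics/c13c.png

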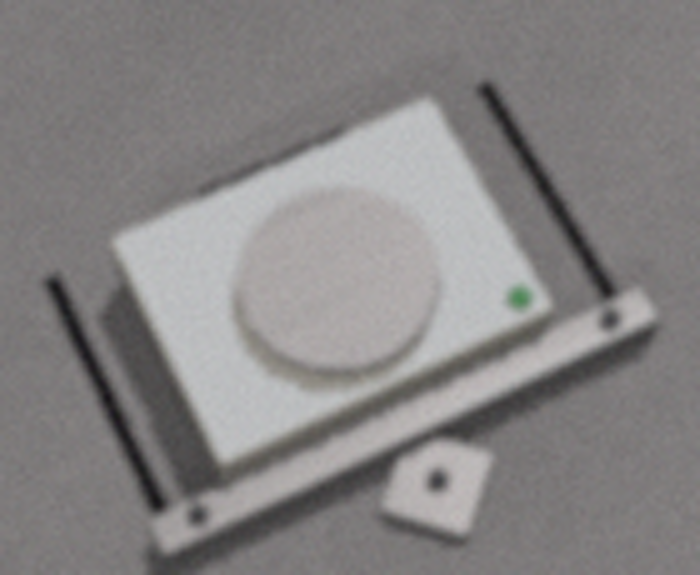

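```bash
python3 - <<'E'
from h import *
p=fitb({0:(432,97),1:(552,306),2:(221,466),3:(113,240)},{0:(287,115),1:(582,100),2:(660,383),3:(335,400)},(235,185),(290,190),5,6,p0=(.69,-.04,.0))
report(p)
s=bot.observe()
print(atz('wrist',[(324,284)],.062,s),atz('wrist',[(322,268)],.031,s))
# pan centre checks
print('pan world',place(p,[[.012,0,.072]]), atz('scene',[(235+340/5,185+279/5)],.072), atz('side',[(290+493/6,190+216/6)],.072))
E
```

```text
bal [ 0.6944 -0.0475 -0.0284] rel 0.3 deg ctr in stop [-73.5  -4.2] BL [ 1.  96.2] BR [   2.  -103.8]
    [[-0.1, -0.5], [0.9, 0.5], [0.1, 0.2], [-0.8, -0.4]]
bal [ 0.6919 -0.0518 -0.0385] rel -0.3 deg ctr in stop [-75.9  -8.5] BL [-0.4 91.1] BR [  -1.4 -108.9]
    [[-0.1, -0.4], [-0.3, 0.4], [0.8, 0.2], [-0.3, -0.3]]
bal [ 0.6933 -0.0489 -0.0335] rel -0.0 deg ctr in stop [-74.5  -5.6] BL [ 0.5 94.4] BR [   0.5 -105.6]
    [[-0.5, -0.5], [0.3, 0.6], [-0.8, 0.0], [-1.4, -0.7], [0.0, -1.0], [-0.2, -0.3], [1.2, -0.7], [0.3, -1.0]]
bal [ 0.6933 -0.0489 -0.0335] rel -0.0 deg ctr in stop [-74.5  -5.6] BL [ 0.5 94.4] BR [   0.5 -105.6]
[[ 0.45064054 -0.32093553  0.062     ]] [[ 0.44958149 -0.32181283  0.031     ]]
pan world [[ 0.70531445 -0.04927005  0.072     ]] [[ 0.707016   -0.04768336  0.072     ]] [[ 0.70383508 -0.0531697   0.072     ]]
```

```bash
python3 - <<'E'
from h import *
plan([(.448,-.321,.13,121.6,5)])
E
```

```text
offset [[-1.7, 0.1, 1.4], [-1.8, 0.0, 1.4], [-1.7, 0.1, 1.3], [-1.7, 0.1, 1.4], [-1.8, 0.1, 1.4]] turn [0.0, 0.0, 0.0, 1.0, -0.0]
end [  0.4482  -0.3212   0.1298 121.344 ]
```

Request:
jog_arm:
  offset:
    - [-1.7, 0.1, 1.4]
    - [-1.8, 0, 1.4]
    - [-1.7, 0.1, 1.3]
    - [-1.7, 0.1, 1.4]
    - [-1.8, 0.1, 1.4]
    - [0, 0, 0]
  turn: [0, 0, 0, 0, 0, 0]

```text
time: 16.5
eef_pos: [0.4488, -0.3222, 0.1278]
tcp_rot: [1.517, 2.75, 0.002]
ft_force: [-0.7, 0.5, 0.8]
finger_gap: 1.001
```

```bash
python3 - <<'E'
from h import *
s=bot.observe();q=pose(s)[0];print(q)
a=snap('wrist','w14')
print(proj('wrist',[[.4455,-.3207,.062],[.4455,-.3207,0.031],[.450,-.321,.062],[*q[:2],.062]],s))
print([(np.round(d['at']).tolist(),round(d['p'],2)) for d in viewer.recognise('wrist','jar_mid')])
E
```

```text
[  0.44879018  -0.32223868   0.12776645 122.24432053]
[[315.13991462 217.92070433]
 [315.32076939 203.50362965]
 [320.80618808 221.7981228 ]
 [318.19117595 222.38418243]]
[([314.0, 210.0], 0.84), ([427.0, 103.0], 0.65), ([264.0, 52.0], 0.65)]
```

View pics/w14.png

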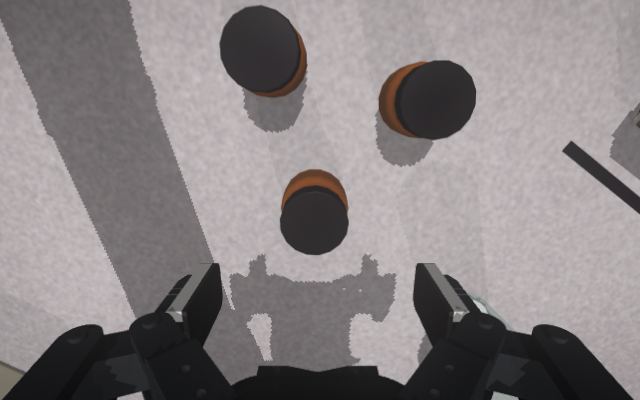

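```bash
python3 - <<'E'
from h import *
s=bot.observe()
j=atz('wrist',[(314,220)],.062,s)[0]; print(j)
plan([(j[0],j[1],.08,122.2,3),(j[0],j[1],.022,122.2,4)])
E
```

```text
[ 0.44432702 -0.32085384  0.062     ]
offset [[0.0, -0.1, 1.6], [0.1, -0.1, 1.7], [0.0, -0.1, 1.6], [0.0, 0.0, 1.5], [0.0, 0.0, 1.4], [0.0, 0.0, 1.5], [0.0, 0.0, 1.4]] turn [0.0, 0.0, 0.0, 0.0, 0.0, 0.0, 0.0]
end [ 4.44200e-01 -3.21200e-01  2.21000e-02  1.22256e+02]
```

Request:
jog_arm:
  offset:
    - [0, -0.1, 1.6]
    - [0.1, -0.1, 1.6]
    - [0, -0.1, 1.5]
    - [0, 0, 0]
    - [0, 0, 0]
  turn: [0, 0, 0, 0, 0]

```text
time: 17.1
eef_pos: [0.4438, -0.3215, 0.083]
tcp_rot: [1.518, 2.75, 0.001]
ft_force: [0.5, 0.1, 0.7]
finger_gap: 0.997
```

```bash
python3 - <<'E'
from h import *
s=bot.observe();q=pose(s)[0];print(q)
a=snap('wrist','w15')
print(proj('wrist',[[.4445,-.321,.062],[*q[:2],.062]],s))
E
```

```text
[ 4.43761818e-01 -3.21507948e-01  8.30202661e-02  1.22185222e+02]
[[320.35380415 252.94484952]
 [318.61816927 253.00976331]]
```

View pics/w15.png

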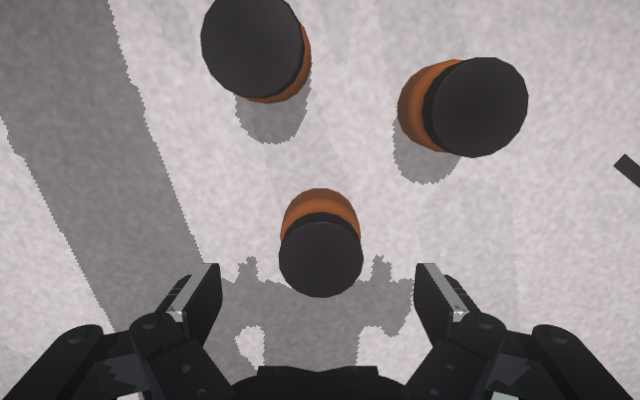

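Request:
jog_arm:
  offset:
    - [-0.1, 0.1, 1.5]
    - [-0.1, 0, 1.5]
    - [0, 0, 1.5]
    - [0, 0, 1.5]
    - [0, 0, 0]
  turn: [0, 0, 0, 0, 0]

```text
time: 17.65
eef_pos: [0.4437, -0.3224, 0.0196]
tcp_rot: [-1.518, -2.745, -0.0]
ft_force: [-0.1, 0.2, -0.2]
finger_gap: 1.001
```

Request:
jog_arm:
  offset:
    - [0, 0, 0]
    - [0, 0, 0]
    - [0, 0, 0]
    - [0, 0, 0]
    - [0, 0, 0]
    - [0, 0, 0]
  turn: [0, 0, 0, 0, 0, 0]
  claw: 1
  force: 25

```text
time: 18.25
eef_pos: [0.4458, -0.3237, 0.0231]
tcp_rot: [1.52, 2.748, 0.0]
ft_force: [-1.4, 0.5, 5.7]
finger_gap: 0.569
```

```bash
python3 - <<'E'
from h import *
s=bot.observe();q=pose(s)[0];print(q,s['ft_force'],s['finger_gap'])
a=snap('wrist','w16')
E
```

```text
[ 4.45786867e-01 -3.23697808e-01  2.30904654e-02  1.22090927e+02] [-1.3570531   0.52907865  5.7142923 ] 0.5691720361617271
```

View pics/w16.png

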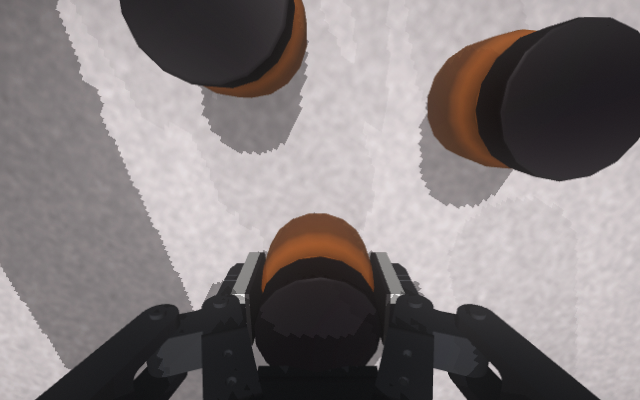

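```bash
python3 - <<'E'
from h import *
q=pose()[0]
e=plan([(q[0],q[1],.158,q[3],6),(.704,-.0493,.165,q[3],14),(.704,-.0493,.13,q[3],2)])
E
```

```text
offset [[0.0, 0.0, -2.2], [0.0, 0.0, -2.3], [0.0, 0.0, -2.2], [0.0, 0.0, -2.3], [0.0, 0.0, -2.2], [0.0, 0.0, -2.3], [0.7, 2.6, -0.0], [0.7, 2.6, -0.1], [0.6, 2.6, -0.0], [0.7, 2.6, -0.1], [0.7, 2.6, -0.0], [0.7, 2.6, -0.1]] turn [-0.0, -0.0, -0.0, -0.0, -0.0, -0.0, -0.0, -0.0, -0.0, -0.0, -0.0, -0.0]
offset [[0.7, 2.6, -0.0], [0.6, 2.6, -0.1], [0.7, 2.6, -0.0], [0.7, 2.6, -0.1], [0.7, 2.6, -0.0], [0.7, 2.6, -0.1], [0.6, 2.7, -0.0], [0.7, 2.6, -0.1], [0.0, -0.0, 1.8], [0.0, -0.0, 1.7]] turn [-0.0, -0.0, -0.0, -0.0, -0.0, -0.0, -0.0, -0.0, -0.0, -0.0]
end [ 7.045000e-01 -4.930000e-02  1.301000e-01  1.220887e+02]
```

Request:
jog_arm:
  offset:
    - [0, 0, -1.5]
    - [0, 0, -2.4]
    - [0, 0, -2.4]
    - [0, 0, -2.4]
    - [0, 0, -2.4]
    - [0, 0, -2.4]
    - [0, 0, 0]
  turn: [0, 0, 0, 0, 0, 0, 0]

```text
time: 19.0
eef_pos: [0.4466, -0.3247, 0.1608]
tcp_rot: [1.519, 2.743, -0.001]
ft_force: [0.4, 0.1, -1.9]
finger_gap: 0.573
```

Request:
jog_arm:
  offset:
    - [0.4, 1.5, 0]
    - [0.7, 2.6, 0]
    - [0.7, 2.6, 0]
    - [0.7, 2.6, 0]
    - [0.7, 2.6, 0]
    - [0.7, 2.6, 0]
    - [0.7, 2.6, 0]
    - [0.7, 2.6, 0]
    - [0.7, 2.6, 0]
    - [0.6, 2.6, 0]
    - [0.7, 2.6, 0]
    - [0.7, 2.6, 0]
  turn: [0, 0, 0, 0, 0, 0, 0, 0, 0, 0, 0, 0]

```text
time: 20.2
eef_pos: [0.6575, -0.093, 0.1554]
tcp_rot: [-1.517, -2.747, 0.001]
ft_force: [0.1, 0.0, -1.8]
finger_gap: 0.571
```

Request:
jog_arm:
  offset:
    - [0.7, 2.6, 0]
    - [0.7, 2.6, 0]
    - [0.3, 1.6, 0.5]
    - [0, 0, 1.0]
    - [0, 0, 1.0]
    - [0, 0, 0]
    - [0, 0, 0]
  turn: [0, 0, 0, 0, 0, 0, 0]

```text
time: 20.9
eef_pos: [0.7051, -0.0467, 0.1314]
tcp_rot: [-1.522, -2.746, 0.003]
ft_force: [-0.2, 1.0, -1.5]
finger_gap: 0.572
```

```bash
python3 - <<'E'
from h import *
s=bot.observe();q=pose(s)[0];print(q,s['ft_force'],s['finger_gap'])
a=snap('wrist','w17');b=snap('side','s17'); crop(b,290,140,420,270,5,'s17c');c=snap('scene','c17'); crop(c,235,160,375,290,5,'c17c')
E
```

```text
[ 7.05089444e-01 -4.67383346e-02  1.31403626e-01  1.21998700e+02] [-0.18578072  1.01871549 -1.47377283] 0.5717686563862514
```

View pics/w17.png

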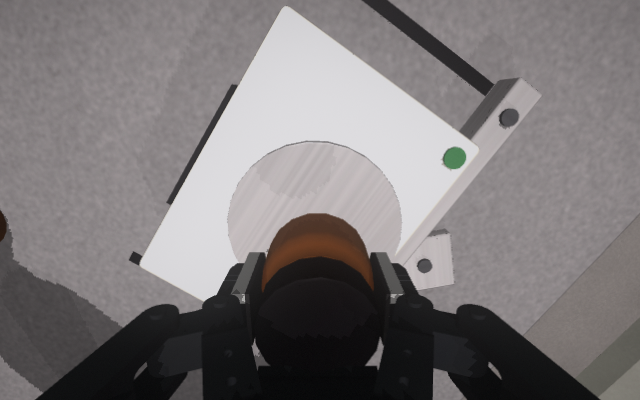

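View pics/s17c.png

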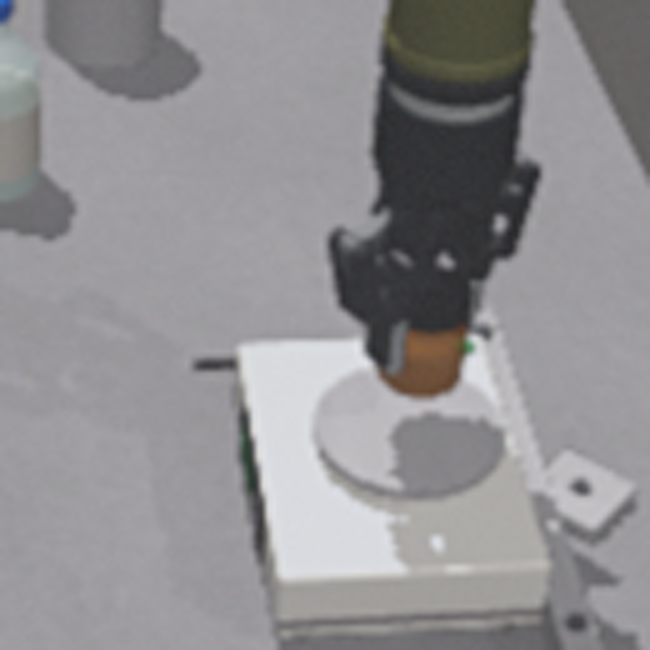

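View pics/c17c.png

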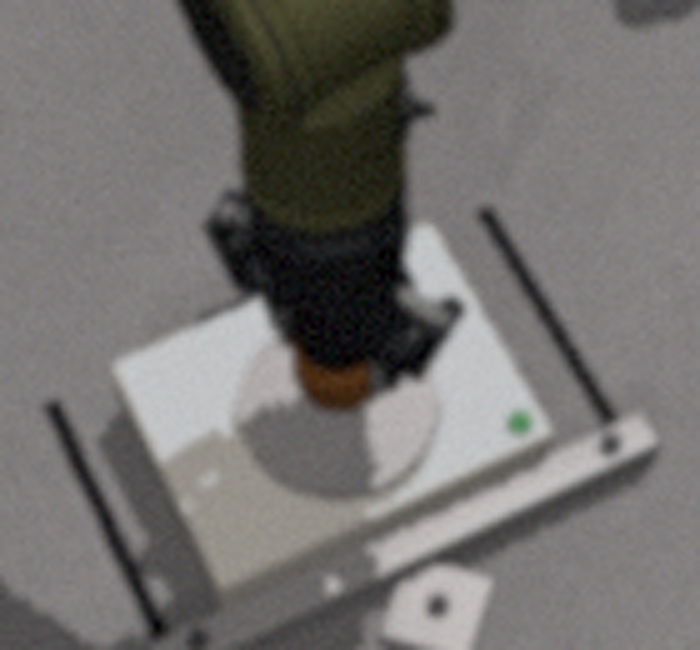

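```bash
python3 - <<'E'
from h import *
s=bot.observe();q=pose(s)[0]; print(q)
t=np.linspace(0,2*np.pi,72)
for c in [(.7053,-.0493),(.7053,-.0467),(.708,-.0493)]:
    P=proj('wrist',np.c_[c[0]+.055*np.cos(t),c[1]+.055*np.sin(t),0*t+.072],s)
    print(c,'left',P[P[:,0].argmin()].round(),'right',P[P[:,0].argmax()].round(),'top',P[P[:,1].argmin()].round())
# jar foot outline: at TCP + tool offsets, z=tcp-.0231
R=pose(s)[1]
for dx in (-.003,0,.003):
    cc=np.array(s['eef_pos'])+R@np.array([dx,0,.0231]); cc
    P=proj('wrist',np.c_[cc[0]+.025*np.cos(t),cc[1]+.025*np.sin(t),0*t+cc[2]],s); print(dx,'foot top',P[P[:,1].argmin()].round(1),P[P[:,0].argmin()].round(1),P[P[:,0].argmax()].round(1))
E
```

```text
[ 7.06400643e-01 -4.61147458e-02  1.32858592e-01  1.22028495e+02]
(0.7053, -0.0493) left [227. 222.] right [401. 223.] top [315. 140.]
(0.7053, -0.0467) left [229. 219.] right [404. 220.] top [317. 136.]
(0.708, -0.0493) left [231. 224.] right [405. 225.] top [318. 143.]
-0.003 foot top [319.  211.3] [270.9 253.3] [366.3 253.8]
0 foot top [319.  205.6] [270.7 248.1] [366.6 248.6]
0.003 foot top [319.  199.9] [270.5 242.8] [366.8 243.3]
```

Request:
jog_arm:
  offset:
    - [0.1, -0.2, 1.0]
    - [0, -0.1, 1.0]
    - [0, 0, 0.8]
    - [0, 0, 0.3]
    - [0, 0, 0]
  turn: [0, 0, 0, 0, 0]

```text
time: 21.55
eef_pos: [0.7027, -0.046, 0.1003]
tcp_rot: [-1.52, -2.748, 0.001]
ft_force: [-0.4, -1.3, -1.5]
finger_gap: 0.57
```

Request:
jog_arm:
  offset:
    - [0, 0, 0.2]
    - [0, 0, 0.1]
    - [0, 0, 0]
  turn: [0, 0, 0]

```text
time: 21.85
eef_pos: [0.7034, -0.046, 0.0984]
tcp_rot: [1.521, 2.749, 0.0]
ft_force: [-0.7, -0.2, -2.0]
finger_gap: 0.571
```

Request:
jog_arm:
  offset:
    - [0, 0, 0.1]
    - [0, 0, 0.1]
    - [0, 0, 0]
  turn: [0, 0, 0]

```text
time: 22.15
eef_pos: [0.7032, -0.046, 0.0962]
tcp_rot: [-1.521, -2.749, 0.0]
ft_force: [-1.0, -0.4, -2.3]
finger_gap: 0.57
```

```bash
python3 - <<'E'
from h import *
s=bot.observe();q=pose(s)[0];print(q,s['ft_force'])
a=snap('wrist','w18');b=snap('side','s18'); crop(b,290,140,420,270,5,'s18c')
E
```

```text
[ 7.03157395e-01 -4.60123161e-02  9.62152022e-02  1.22090459e+02] [-0.98375174 -0.36757713 -2.32156804]
```

View pics/s18c.png

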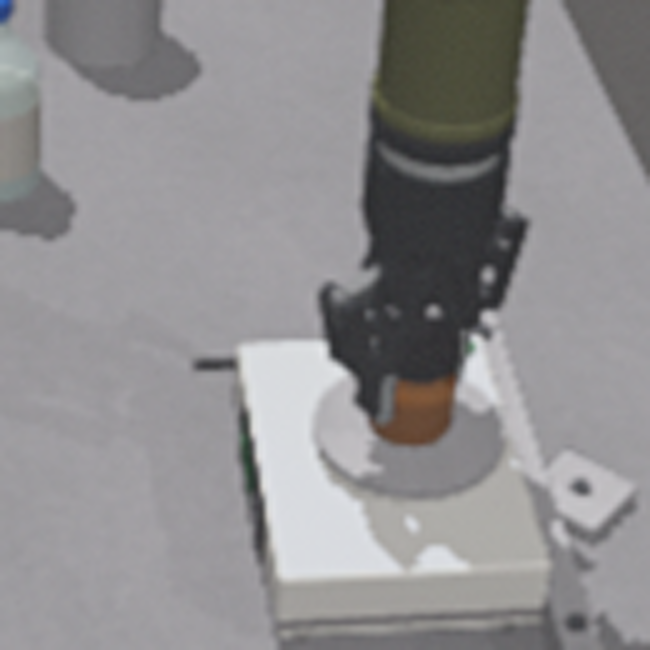

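View pics/w18.png

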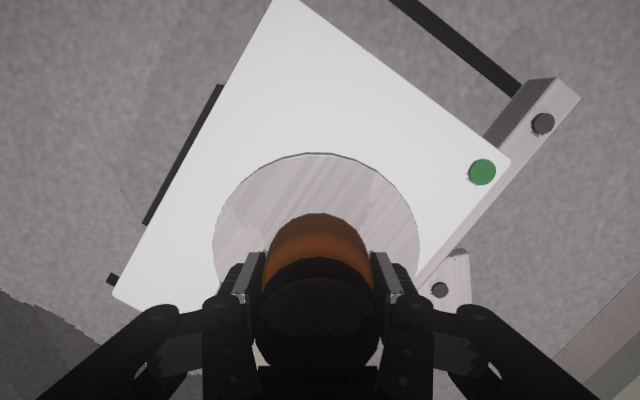

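```bash
python3 - <<'E'
from h import *
s=bot.observe()
t=np.linspace(0,2*np.pi,72)
R=pose(s)[1]
for c in [(.7053,-.0493)]:
  for r,z in ((.055,.072),(.025,.0735)):
    P=proj('wrist',np.c_[c[0]+r*np.cos(t),c[1]+r*np.sin(t),0*t+z],s)
    print(c,r,'left',P[P[:,0].argmin()].round(),'right',P[P[:,0].argmax()].round(),'top',P[P[:,1].argmin()].round())
print(atz('wrist',[(318,213)],.0735,s)+ (R@np.array([-.025,0,0])))
E
```

```text
(0.7053, -0.0493) 0.055 left [214. 250.] right [423. 251.] top [320. 153.]
(0.7053, -0.0493) 0.025 left [271. 255.] right [366. 256.] top [319. 213.]
[[ 0.70497158 -0.04941263  0.07349807]]
```

Concentric with the pan to within about 1 mm. I'll lower the last millimetres by force.

Request:
jog_arm:
  offset:
    - [0, 0, 0.1]
    - [0, 0, 0]
    - [0, 0, 0]
  turn: [0, 0, 0]

```text
time: 22.55
eef_pos: [0.7032, -0.046, 0.0953]
tcp_rot: [-1.521, -2.749, -0.0]
ft_force: [0.5, -0.3, -1.8]
finger_gap: 0.569
```

Request:
jog_arm:
  offset:
    - [0, 0, 0.1]
    - [0, 0, 0]
    - [0, 0, 0]
  turn: [0, 0, 0]

```text
time: 22.85
eef_pos: [0.7033, -0.046, 0.0952]
tcp_rot: [1.521, 2.749, 0.0]
ft_force: [-3.3, 0.6, 6.2]
finger_gap: 0.566
```

Request:
jog_arm:
  offset:
    - [0, 0, -0.1]
    - [0, 0, 0]
  turn: [0, 0]

```text
time: 23.05
eef_pos: [0.7034, -0.046, 0.0952]
tcp_rot: [1.521, 2.749, 0.0]
ft_force: [-0.4, 0.8, -0.3]
finger_gap: 0.57
```

Request:
jog_arm:
  offset:
    - [0, 0, 0]
    - [0, 0, 0]
    - [0, 0, 0]
    - [0, 0, 0]
    - [0, 0, 0]
    - [0, 0, 0]
  turn: [0, 0, 0, 0, 0, 0]
  claw: -1

```text
time: 23.65
eef_pos: [0.7033, -0.046, 0.0953]
tcp_rot: [1.521, 2.749, 0.0]
ft_force: [-0.1, -0.3, 0.1]
finger_gap: 1.002
```

```bash
python3 - <<'E'
from h import *
s=bot.observe();q=pose(s)[0];print(q,s['ft_force'])
a=snap('wrist','w19')
E
```

```text
[ 7.03280157e-01 -4.60175240e-02  9.53180929e-02  1.22092315e+02] [-0.1016735  -0.29352445  0.12299035]
```

View pics/w19.png

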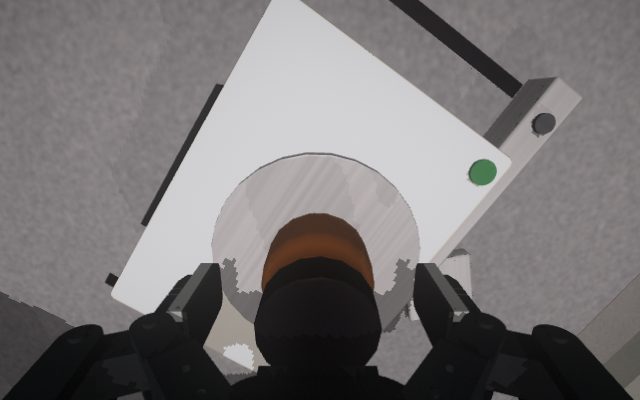

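Request:
jog_arm:
  offset:
    - [0, 0, -1]
    - [0, 0, -2]
    - [0, 0, -2.5]
    - [0, 0, -2.5]
    - [0, 0, -2.5]
    - [0, 0, -2]
    - [2.0, -1.5, -0.5]
    - [2.5, -2.5, 0]
    - [2.5, -2.5, 0]
    - [2.5, -2.5, 0]
    - [2.0, -2.0, 0]
    - [0, 0, 0]
  turn: [0, 0, 0, 0, 0, 0, 0, 0, 0, 0, 0, 0]

```text
time: 24.9
eef_pos: [0.5448, -0.0061, 0.2262]
tcp_rot: [-1.516, -2.747, 0.003]
ft_force: [0.2, 0.2, -0.7]
finger_gap: 0.997
```

```bash
python3 - <<'E'
from h import *
s=bot.observe();q=pose(s)[0];print(q,s['ft_force'],s['time'])
a=snap('wrist','w20');b=snap('side','s20'); crop(b,290,180,420,290,6,'s20c');c=snap('scene','c20'); crop(c,235,160,375,290,5,'c20c')
for t in ['beaker','bottle','pot']:
    for cam in ('scene','side'): print(cam,t,[(np.round(d['at']).tolist(),round(d['p'],2)) for d in viewer.recognise(cam,t)])
E
```

```text
[ 5.44845886e-01 -6.07593666e-03  2.26153598e-01  1.22209996e+02] [ 0.18762512  0.16133801 -0.68054652] 24.9
scene beaker [([188.0, 265.0], 0.71)]
side beaker [([364.0, 318.0], 0.78)]
scene bottle [([373.0, 134.0], 0.81), ([322.0, 283.0], 0.17)]
side bottle [([289.0, 161.0], 0.79)]
scene pot [([446.0, 133.0], 0.92), ([294.0, 246.0], 0.17)]
side pot [([364.0, 240.0], 0.67)]
```

View pics/w20.png

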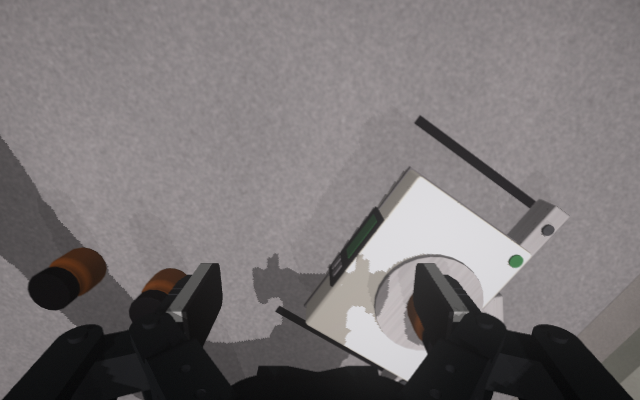

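View pics/s20c.png

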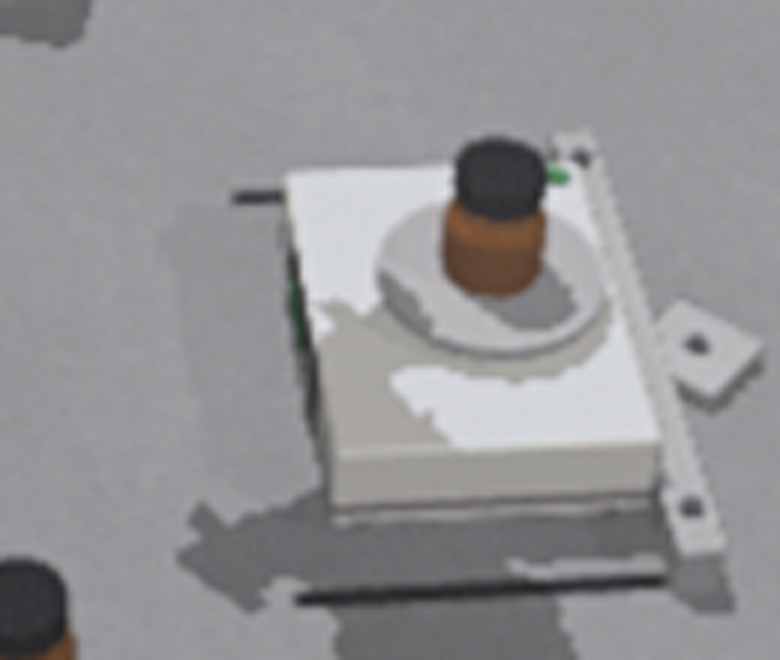

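View pics/c20c.png

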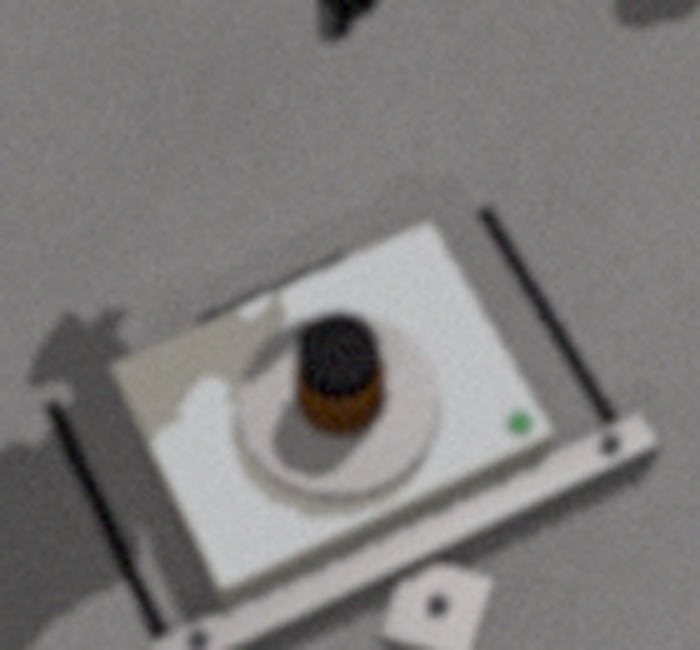

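```bash
python3 - <<'E'
from h import *
a=cv2.imread('pics/w19.png')[:,:,::-1]; crop(a,400,50,600,250,4,'w19c')
E
```

```text
(no output)
```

View pics/w19c.png

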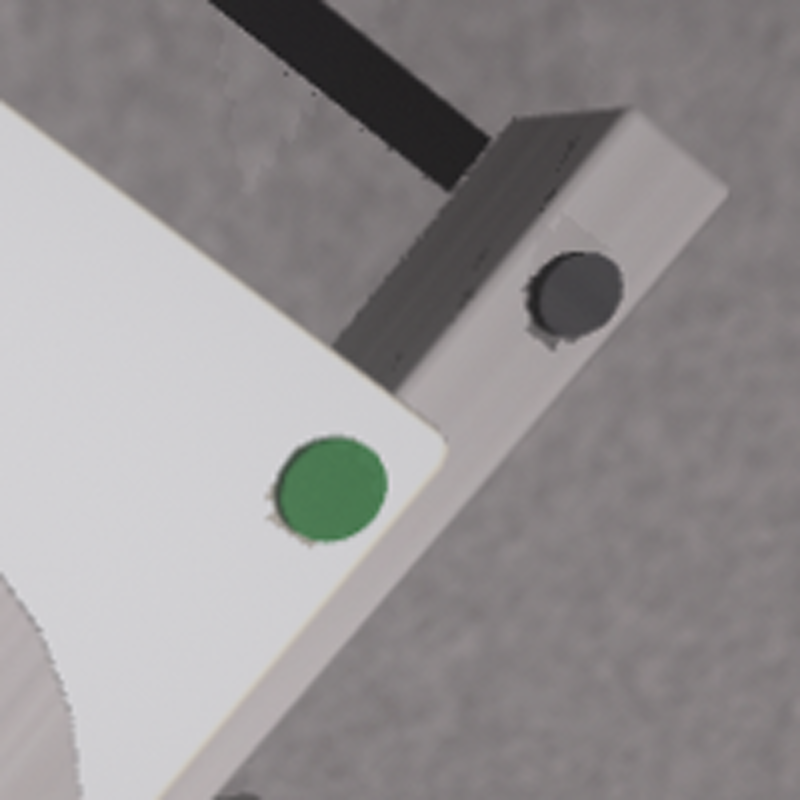

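```bash
python3 - <<'E'
from h import *
s={'eef_pos':[.70328,-.04602,.09532],'tcp_rot':None}
# build rotation: yaw 122.09 tool x, tool down
a=np.radians(122.09); R=np.array([[np.cos(a),np.sin(a),0],[np.sin(a),-np.cos(a),0],[0,0,-1]]); s['tcp_rot']=cv2.Rodrigues(R)[0].ravel()
f=lambda u,v:(400+u/4,50+v/4)
S=atz('wrist',[f(630,108),f(395,395)],.03,s); B=atz('wrist',[f(432,480),f(155,800)],.056,s)
F=atz('wrist',[f(728,190),f(230,790)],.03,s)
print(S,B,F)
d=S[0]-S[1]; n=np.array([d[1],-d[0]]); n/=np.linalg.norm(n[:2]); print('angles',[np.degrees(np.arctan2(*(X[0]-X[1])[:2])) for X in (S,B,F)])
g=F[0]-F[1]; n=np.array([g[1],-g[0]]); n/=np.linalg.norm(n); print('signed dist of B pts to far edge (expect -22 if flush), S',(B[:,:2]-F[0,:2])@n*1000,(S[:,:2]-F[0,:2])@n*1000)
E
```

```text
[[0.77157287 0.10117801 0.03      ]
 [0.7701773  0.05208324 0.03      ]] [[ 0.76799392  0.04160647  0.056     ]
 [ 0.76568833 -0.01514132  0.056     ]] [[ 0.79164899  0.10073636  0.03      ]
 [ 0.79051924 -0.01197379  0.03      ]]
angles [np.float64(1.6282516683245136), np.float64(2.3265687870679805), np.float64(0.5742832562223327)]
signed dist of B pts to far edge (expect -22 if flush), S [-23.06122803 -24.79791539] [-20.07953542 -20.98295831]
```

```bash
python3 - <<'E'
from h import *
e=plan([(.806,-.03,.215,122.2,12)])
e=plan([(.806,-.2,.215,122.2,8)],e)
E
```

```text
offset [[-1.3, 1.7, 0.1], [-1.3, 1.7, 0.1], [-1.3, 1.7, 0.1], [-1.3, 1.7, 0.0], [-1.3, 1.8, 0.1], [-1.3, 1.7, 0.1], [-1.3, 1.7, 0.1], [-1.3, 1.7, 0.1], [-1.3, 1.7, 0.1], [-1.3, 1.7, 0.0], [-1.3, 1.7, 0.1], [-1.2, 1.7, 0.1]] turn [-0.0, -0.0, -0.0, -0.0, -0.0, -0.0, -0.0, -0.0, -0.0, -0.0, -0.0, -0.0]
end [ 8.055000e-01 -2.970000e-02  2.151000e-01  1.220653e+02]
offset [[-1.8, -1.1, 0.0], [-1.8, -1.1, 0.0], [-1.8, -1.2, 0.0], [-1.8, -1.1, 0.0], [-1.8, -1.1, 0.0], [-1.8, -1.1, 0.0], [-1.8, -1.2, 0.0], [-1.9, -1.1, 0.0]] turn [-0.0, -0.0, -0.0, -0.0, -0.0, -0.0, -0.0, -0.0]
end [  0.8062  -0.2004   0.2151 122.0653]
```

Request:
jog_arm:
  offset:
    - [-1.3, 1.7, 0.1]
    - [-1.3, 1.7, 0.1]
    - [-1.3, 1.7, 0.1]
    - [-1.3, 1.7, 0]
    - [-1.3, 1.8, 0.1]
    - [-1.3, 1.7, 0.1]
    - [-1.3, 1.7, 0.1]
    - [-1.3, 1.7, 0.1]
    - [-1.3, 1.7, 0.1]
    - [-1.3, 1.7, 0]
    - [-1.3, 1.7, 0.1]
    - [-1.2, 1.7, 0.1]
  turn: [0, 0, 0, 0, 0, 0, 0, 0, 0, 0, 0, 0]

```text
time: 26.55
eef_pos: [0.8058, -0.0299, 0.2148]
tcp_rot: [-1.521, -2.748, 0.0]
ft_force: [0.5, 0.4, 0.4]
finger_gap: 1.001
```

Request:
jog_arm:
  offset:
    - [0, 0, 0]
    - [0, 0, 0]
  turn: [0, 0]

```text
time: 26.75
eef_pos: [0.8046, -0.0294, 0.2142]
tcp_rot: [-1.52, -2.748, 0.001]
ft_force: [0.2, -0.1, -0.6]
finger_gap: 1.002
```

```bash
python3 - <<'E'
from h import *
s=bot.observe();print(pose(s)[0])
import pickle; pickle.dump({k:s[k] for k in('eef_pos','tcp_rot')},open('s21.pkl','wb'))
a=snap('wrist','w21'); print(proj('wrist',[[.77,.045,.056],[.77,.045,.03]],s))
crop(a,220,20,420,200,4,'w21c')
E
```

```text
[ 8.04605342e-01 -2.94345304e-02  2.14189946e-01  1.22084074e+02]
[[330.51570443  92.75477304]
 [329.45702743  93.3968769 ]]
```

View pics/w21c.png

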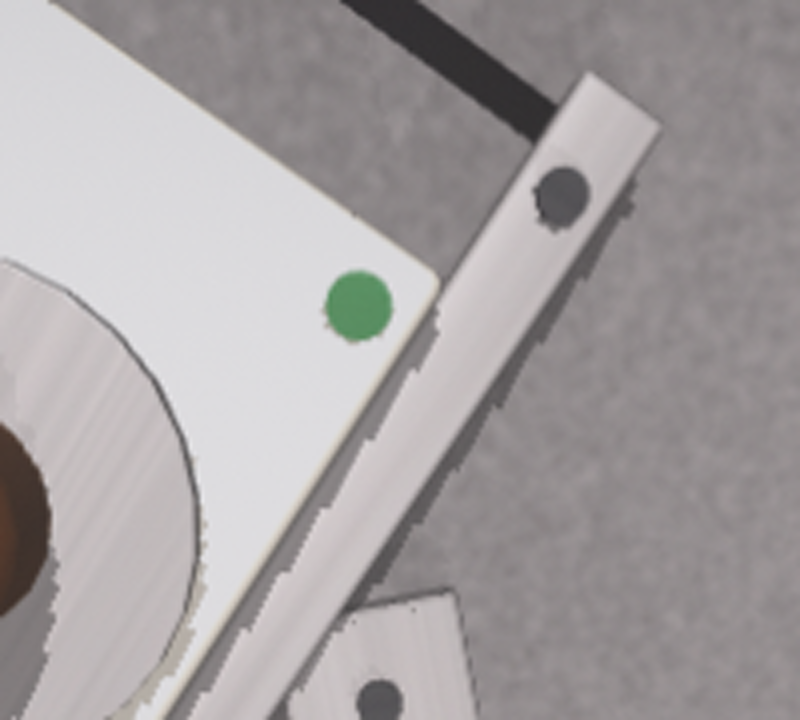

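Request:
jog_arm:
  offset:
    - [-1.8, -1.1, 0]
    - [-1.8, -1.1, 0]
    - [-1.8, -1.2, 0]
    - [-1.8, -1.1, 0]
    - [-1.8, -1.1, 0]
    - [-1.8, -1.1, 0]
    - [-1.8, -1.2, 0]
    - [-1.9, -1.1, 0]
    - [0, 0, 0]
    - [0, 0, 0]
  turn: [0, 0, 0, 0, 0, 0, 0, 0, 0, 0]

```text
time: 27.8
eef_pos: [0.8056, -0.2007, 0.2149]
tcp_rot: [-1.522, -2.748, -0.001]
ft_force: [1.3, 0.6, 0.0]
finger_gap: 0.999
```

```bash
python3 - <<'E'
from h import *
import pickle
s0=pickle.load(open('s21.pkl','rb'))
f=lambda u,v:(220+u/4,20+v/4)
S=atz('wrist',[f(588,72),f(442,285)],.03,s0); B=atz('wrist',[f(430,300),f(160,718)],.056,s0); F=atz('wrist',[f(660,125),f(272,715)],.03,s0)
print('angles',[round(np.degrees(np.arctan2(*(X[0]-X[1])[:2])),2) for X in (S,B,F)])
g=F[0]-F[1]; n=np.array([g[1],-g[0]])[:2]; n/=np.linalg.norm(n); print((B[:,:2]-F[0,:2])@n*1000,(S[:,:2]-F[0,:2])@n*1000)
s=bot.observe();print(pose(s)[0])
pickle.dump({k:s[k] for k in('eef_pos','tcp_rot')},open('s22.pkl','wb'))
a=snap('wrist','w22'); print(proj('wrist',[[.763,-.155,.056],[.763,-.155,.03]],s))
crop(a,220,20,420,200,4,'w22c')
E
```

```text
angles [np.float64(3.23), np.float64(1.71), np.float64(1.17)]
[-22.3529902  -23.40002314] [-19.52759704 -21.48057779]
[  0.80564714  -0.20071031   0.21493903 122.0324574 ]
[[304.15258961 117.31990928]
 [305.19015636 115.97135543]]
```

View pics/w22c.png

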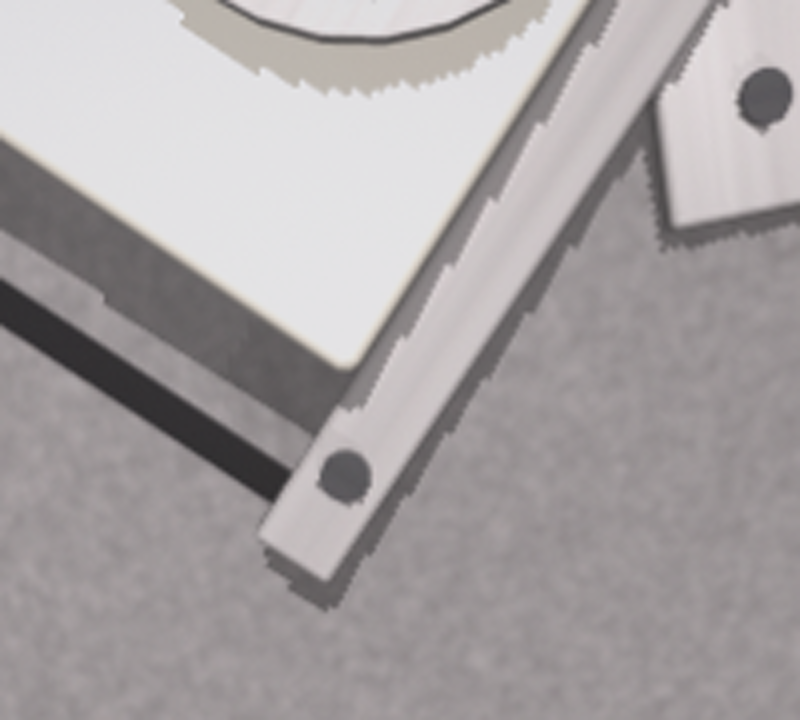

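```bash
python3 - <<'E'
from h import *
s=bot.observe(); print(s['time'],s['ft_force']); print(bot.finish_job())
E
```

```text
27.85 [ 0.36333941  0.04897332 -1.21825999]
the job is handed in; nothing more can be done
None
```

I walked the balance back against the stop bar, set the jar in the middle of the pan, and handed the job in at 27.9 s. No verdict was reported.

**Walking the balance:** it started about 7° out of square with its right side ahead. I pushed the left end until the left side was about 14° ahead. I then pushed the right end until the right side was about 11° ahead, paused part-way to set the fingers again nearer the end. A last left push brought it square, and a light press on the right end moved nothing further. The fingers kept to the bare face beside the panel, and the highest force reading I saw was about 16 N.

**Placing the jar:** I took the jar farthest to the right (y = -0.32), set it down on the pan at about 6 N, and let go.

**Last checks:**
- **Flush and square:** the two fixed cameras together give 0.0° and under 1 mm of gap. Wrist views from above both back corners show the back meeting the bar. The wrist numbers alone read 1–3 mm, which is about the calibration error.
- **Between the tapes:** the balance sits about 6 mm right of centre, well inside both marks.
- **Jar:** upright. It was within about 1 mm of the pan's centre just before I lowered it, and it stayed in place after release.
- **Bystanders:** the beaker and the bottle were found where they started in both cameras. The utensil pot was found in its place in the scene camera; in the side camera the network reported the balance instead.

**Least certain:** the right swing of about 11° is only just over the 10° minimum. The separate camera readings around it varied by 1° or more.

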